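Sort the tool and the engine parts out from under the bench shelf

ROBOT

A 6-joint arm with a two-finger parallel gripper is mounted at the origin on the work surface. World frame = base frame: x ahead of the robot, y to its left, z up, the work surface at z = 0. Lengths are in m, angles in rad, forces in N, time in s.
With the tool pointing down it reaches from about 0.225 to 0.875 m from the base axis. Payload 3.4 kg.
Tool frame: the origin (TCP) lies at the very end of the fingers, on their centre line; the grasp point (between the pads) lies 19 mm behind it (manip.tcp_to_grasp is the distance from the TCP to the grasp point, in m); z points along the fingers, y is the line along which they close (so a half turn about z gives the same grasp; the last joint's range is limited). The gripper opens to 85 mm and grips with 20 to 120 N. Pads are 22 mm wide; open, the fingers measure 114 mm over their backs; the gripper's body (76 mm by 85 mm) begins 54 mm behind the grasp point. The pads swing forward as they close: fully open they stand 13 mm farther back than shut.
Start: joints at [-1.377, 0.276, 1.505, -0, 1.361, -0.121], TCP at [0.178, -0.547, 0.231] pointing down, gripper open.
Joint ranges: [-2.89, 2.89], [-0.75, 2.08], [0.22, 2.7], [-1.18, 4.32], [0.11, 2.71], [-2.7, 2.7]. Speed limits (rad/s): [2.57, 2.57, 3.14, 3.14, 3.14, 3.14].

INTERFACE

Orientations are given as a unit quaternion [w, x, y, z].
In Python, from rig import status, get_image, job, manip gives the robot as it stands.
- The arm moves only by the tool apply_moves, never from a script. Its arguments are lists of equal length, an entry for each row: "xyz": the shift along the tool's x, y, z each as a share of 0.3 m, from -1 to 1, a list of three; "rot": the turn, a rotation vector about the tool's x, y, z each as a share of 60 degrees, from -1 to 1, a list of three; "hand": the opening, from -1 (shut) to 1 (fully open). A call has 1 to 8 rows; each row shifts and turns the commanded pose from where the row before left it, along the tool's axes as they then stand; what a row does not reach is not made up. A row lasts 1/8 s, in which the tool goes at most 62.5 mm and 10.7 degrees, less where a joint would pass 70% of its speed; a pose out of reach is approached as far as the arm can. A call with a number of a shift or a turn outside -1 to 1 is refused whole. A call with a gripper value outside its range is refused whole. The fingers move at their own pace and stop on an object; "force" is the grip in N (left out, the last holds). Time passes only in rows, so rows that do not move let the fingers close. It gives the time, the measured TCP pose, the force, the opening and the grip force at its end, in the units of the state.
- status.get_state(): the state, without advancing time (a new reading comes with each control period).
- get_image(name): name is "scene" or "side" or "wrist"; returns a dict with "pixels" (400x640x3 uint8, red, green, blue), "fovy" (degrees; the focal length in pixels is half the picture's height over the tangent of half this angle, whatever the lens; pixels are square), "cx", "cy" (the principal point, pixels), "dist" ([k1, k2, p1, p2, k3] as OpenCV has them; the pictures are not rectified), "origin" and "orientation" of the camera in the world; the wrist camera has in their place "tool_from_camera" (4x4, takes a point from camera to tool coordinates, whose origin is the TCP and whose axes are the flange's). Camera axes: x right, y down, z forward; pixel columns grow to the right and rows downward; lengths in m; the calibration is good to about 2 mm. A picture is of the moment at which its call begins: read the wrist's pose just before it. There is no depth.
- job.sign_off(): hands the job in; it is judged then, once.
The state is a dict: "clock": time; "qpos": joint angles; "qd": joint speeds; "effort": joint torques, N m; "position": TCP position; "ee_rot": TCP orientation; "contact_force": force on the tool from outside, world axes, zero at the start; "moment": the same for the moment, N m; "width": finger opening in m; "gripper_force": force on a finger pad.
Only numpy, scipy, OpenCV 4.12 (cv2) and the standard library are available. Lean on these libraries where they do the work, as an engineer would, in place of code of your own. Each camera call takes 0.05 s, during which the arm holds its last target. There are 200 camera calls.

TASK

Clear the three things lying under the low bench shelf: the screwdriver belongs in the red tool tray, the connecting rod and the gear shaft in the blue parts tray. Lay each one down flat on its tray's floor, not on top of another or on the rim, and do not drop them. Do not bump the shelf, and leave the mug and the oil bottle where they are.

Things in the scene. Friction and masses are not known exactly. Their poses are not given: they have to be found in the camera images.
- shelf: Fixed shelf (sizes in mm) 380 wide (y), 166 deep (x): 3 aluminium slats along y in a green frame, underside 240 and top 254 above the bench, on two 16 mm posts at the rear (+x) corners. Origin: on the bench below the middle of its front edge (robot side); +x to the back. The 3 items lie below it along x, 120 apart, origins 45 to 60 behind the edge: lean the tool back some 35 deg to reach in.
- red_tray: Red open tool tray fixed on the bench, 230 (x) x 200 (y) x 40 mm high outside, walls and floor 4 mm thick. Origin: centre of its underside; its long side is its x axis. The red and blue trays stand left and right, either way round.
- blue_tray: Blue open parts tray fixed on the bench, 230 (x) x 200 (y) x 40 mm high outside, walls and floor 4 mm thick. Origin: centre of its underside; its long side is its x axis.
- screwdriver: Screwdriver, 165 mm long, 100 to 200 g. Yellow hexagonal handle 95 mm long, 28 mm across flats, black collar, steel blade of 8 mm diameter. Origin: on its axis at mid-handle, 14 mm above what it lies on; +x along the blade (handle from x = -48 to +48 mm, tip at +118 mm). Handle end towards the robot. Grip the handle at the origin.
- conrod: Steel connecting rod lying flat, 149 mm long, 280 to 520 g. Shank 18 mm wide, its top 21 mm up, from x = -31 to +31 mm; big-end ring 56 mm in diameter (75 mm over its bosses), 22 mm thick, centred at x = +58 mm; small-end ring 32 mm in diameter at x = -46 mm, towards the robot. Origin: underside, mid-shank; +x to the big end, z up. Grip the shank there.
- gear_shaft: Gearbox shaft, 132 mm long, 280 to 520 g: steel barrel 24 mm in diameter from x = -36 to +36 mm, a brass eight-toothed gear of 36 mm diameter and 24 mm width centred at x = -48 and at +48 mm, 16 mm stubs at the ends. Origin: on its axis at mid-length, 18 mm above what it lies on; x along the shaft. Grip the barrel at the origin.
- mug: White mug, 76 mm wide, 75 mm high, standing on a wooden box (120 x 140 x 70 mm) at the far left. Origin: centre of its underside. Bystander.
- oil_bottle: Black bottle with red cap and yellow label, 64 mm wide, 170 mm high, at the far right. Origin: centre of its underside. Bystander.

How it is judged:
By the outcome, as a careful person would: the job done as asked, in the order asked, and still so for the second after the job is handed in, with the robot touching nothing.
It also fails if it takes over 72 s, if anything falls off the work surface, if the arm or the gripper's body presses on something with over 40 N, if the wrist force passes 120 N, or if a joint passes its speed limit or range.

## Working session

There is one attempt and no reset: what is moved stays moved. The work goes in short steps, Python scripts to look and compute and a tool call to move; the robot and the scene stay as the last step left them, time stands still between calls to the robot, and variables do not carry over. Pictures are saved under pics/ and viewed, at most 10 in all, crops included, and the job is handed in when it is done.

Besides the shell and the picture viewer there is one more tool, called by a JSON object that holds its "name" and its "arguments". apply_moves: Moves the arm, as the interface text tells. Its arguments: {"type":"object","properties":{"xyz":{"type":"array","items":{"type":"array","items":{"type":"number","minimum":-1,"maximum":1}}},"rot":{"type":"array","items":{"type":"array","items":{"type":"number","minimum":-1,"maximum":1}}},"hand":{"type":"array","items":{"type":"number"}},"force":{"type":"number"}},"required":["xyz","rot","hand"]}

```bash
ls; mkdir -p pics; python3 - <<'E'
from rig import status,get_image,job,manip
import cv2,json,pickle
s=status.get_state();print(s);print(manip.tcp_to_grasp)
for n in("scene","side","wrist"):
    d=get_image(n);cv2.imwrite(f"pics/{n}0.png",d["pixels"][:,:,::-1])
    pickle.dump(d,open(f"pics/{n}0.pkl","wb"))
    print(n,{k:v for k,v in d.items() if k!="pixels"})
E
```

```text
pics
{'clock': 0.0, 'qpos': array([-1.37700330e+00,  2.76624671e-01,  1.50616879e+00, -2.22062421e-05,
        1.36071043e+00, -1.21006102e-01]), 'qd': array([ 0.00057899, -0.00210183,  0.0010341 ,  0.00039978,  0.00062412,
       -0.00038573]), 'effort': array([-1.93521173e-04, -4.16769648e+01, -2.45805162e+01, -2.33146484e-04,
        1.10678151e-02, -5.68959322e-06]), 'position': array([ 0.17791214, -0.54620641,  0.2304086 ]), 'ee_rot': array([-9.54590431e-04,  9.87637426e-01,  1.56752675e-01, -4.56201697e-05]), 'contact_force': array([0.86300952, 0.72998123, 0.82364195]), 'moment': array([ 0.01897551, -0.03539797,  0.01410842]), 'gripper_force': 0.0, 'width': 0.08550338060516711}
0.0187
scene {'fovy': 47.8891416533806, 'cx': 316.3084330073182, 'cy': 200.71418707119804, 'dist': array([-0.08978772,  0.        ,  0.        ,  0.        ,  0.        ]), 'origin': array([ 1.61778458, -0.05071262,  0.76587119]), 'orientation': array([-0.34448723,  0.64159661,  0.60054438, -0.33019507])}
side {'fovy': 50.02513484071141, 'cx': 316.7200764320786, 'cy': 200.8001026931455, 'dist': array([0.03873154, 0.        , 0.        , 0.        , 0.        ]), 'origin': array([0.25647073, 0.73771027, 0.69526037]), 'orientation': array([ 0.08914644, -0.19413269,  0.88041835, -0.42335439])}
wrist {'fovy': 67.28533482128978, 'cx': 320.0245704215958, 'cy': 196.54894973238294, 'dist': array([-0.05216846,  0.        ,  0.        ,  0.        ,  0.        ]), 'tool_from_camera': array([[ 6.05223137e-04, -9.49950599e-01, -3.12399572e-01,
         7.99083307e-02],
       [ 9.99999808e-01,  5.32284192e-04,  3.18756306e-04,
         3.09422165e-05],
       [-1.36517390e-04, -3.12399705e-01,  9.49950739e-01,
        -1.41630312e-01],
       [ 0.00000000e+00,  0.00000000e+00,  0.00000000e+00,
         1.00000000e+00]])}
```

View pics/scene0.png

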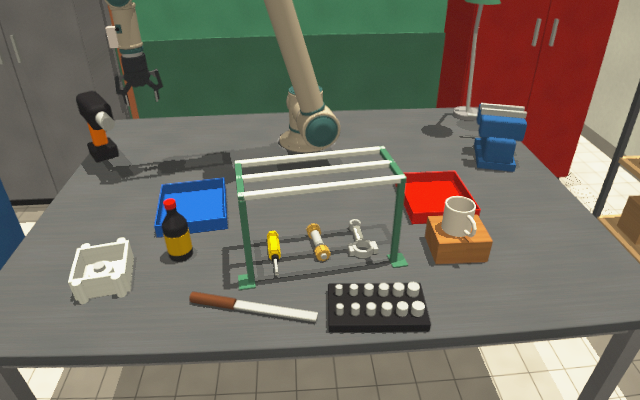

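View pics/side0.png

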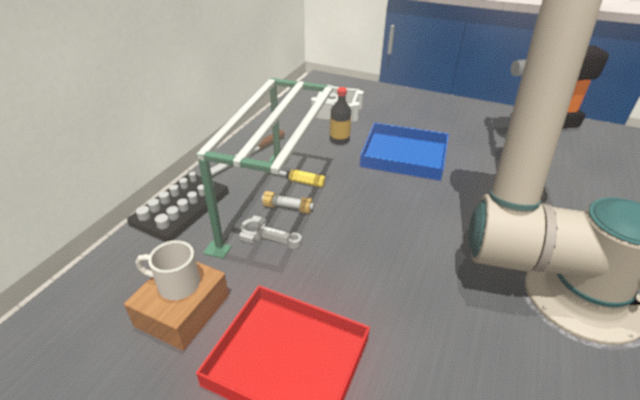

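The scene view shows the blue tray at about (192,205), which is robot right (-y), and the red tray at (437,196), which is robot left (+y). Below the shelf the screwdriver is at (274,245), the shaft at (318,242) and the conrod at (361,238). The side view agrees. I'll enlarge both pictures to read pixels.

```bash
python3 - <<'E'
import cv2
a=cv2.imread("pics/scene0.png")[140:290,150:480];cv2.imwrite("pics/c1.png",cv2.resize(a,(792,360),interpolation=cv2.INTER_CUBIC))
a=cv2.imread("pics/side0.png")[70:260,190:460];cv2.imwrite("pics/c2.png",cv2.resize(a,(810*8//9*10//9,570*8//9*10//9),interpolation=cv2.INTER_CUBIC))
print(cv2.imread("pics/c2.png").shape)
E
```

```text
(562, 800, 3)
```

View pics/c1.png

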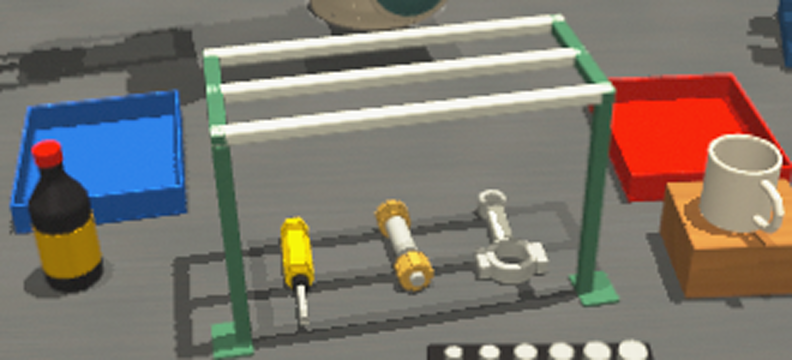

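View pics/c2.png

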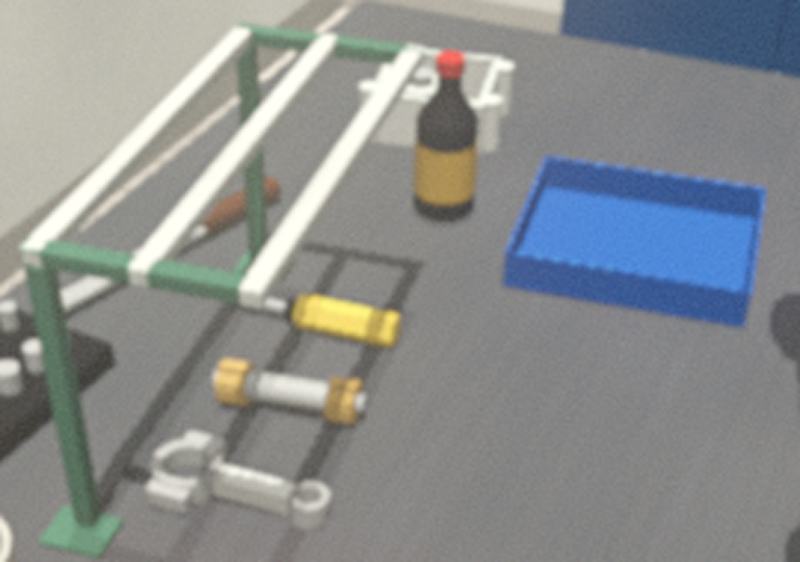

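The enlarged views give clear pixels for the item ends, shelf slat ends and tray corners. Next I triangulate them.

```bash
cat > h.py <<'E'
import numpy as np,cv2,pickle
from scipy.spatial.transform import Rotation as R
def Rq(q): return R.from_quat(np.roll(q,-1))
def ray(d,px,st=None):
    f=200/np.tan(np.radians(d["fovy"]/2));K=np.array([[f,0,d["cx"]],[0,f,d["cy"]],[0,0,1.]])
    u=cv2.undistortPoints(np.array([[px]],float),K,d["dist"])[0,0]
    v=np.array([u[0],u[1],1.])
    if "origin" in d: return d["origin"],Rq(d["orientation"]).apply(v)
    T=d["tool_from_camera"];r=Rq(st["ee_rot"])
    return st["position"]+r.apply(T[:3,3]),r.apply(T[:3,:3]@v)
def onz(d,px,z,st=None):
    o,v=ray(d,px,st);return o+v*(z-o[2])/v[2]
def goal(yaw,tilt):  # deg; tool x forward, leaned back by tilt
    return R.from_euler('z',yaw,degrees=True)*R.from_euler('y',-tilt,degrees=True)*R.from_euler('x',180,degrees=True)
def plan(st,wps,P=None):
    """wps: (x,y,z,yaw,tilt,n rows). prints rows in shares from st pose"""
    p=np.array(st["position"] if P is None else P[0]);r=Rq(st["ee_rot"]) if P is None else P[1]
    for x,y,z,yaw,t,n in wps:
        g=np.array([x,y,z]);q=goal(yaw,t);dr=(r.inv()*q).as_rotvec()/n;dp=(g-p)/n
        X=[];T=[]
        for i in range(n):
            s=np.round(r.inv().apply(dp)/.3,3);w=np.round(dr/np.radians(60),3)
            X.append(list(map(float,s)));T.append(list(map(float,w)))
            p=p+r.apply(s*.3);r=r*R.from_rotvec(w*np.radians(60))
        print("xyz",X,"\nrot",T if len({tuple(a) for a in T})>1 else (T[0],'*',n))
    return p,r
E
python3 - <<'E'
from h import *
A=pickle.load(open("pics/scene0.pkl","rb"));B=pickle.load(open("pics/side0.pkl","rb"))
a=lambda x,y,z:print("  A",onz(A,(150+x/2.4,140+y/2.4),z).round(4))
b=lambda x,y,z:print("  B",onz(B,(190+x/2.963,70+y/2.963),z).round(4))
print("sd handle end,front");a(294,222,.014);a(301,283,.014);a(305,323,.014);b(390,325,.014);b(298,314,.014)
print("shaft near, far");a(393,215,.018);a(416,273,.018);b(346,399,.018);b(231,381,.018)
print("rod small,big");a(491,201,.02);a(512,261,.02);b(312,498,.02);b(187,463,.02)
print("shelf front slat, rear");a(205,55,.254);a(562,18,.254);a(213,135,.254);a(612,88,.254);b(253,292,.245);b(415,48,.254);b(30,250,.254);b(245,30,.254)
print("posts");a(233,340,0);a(597,290,0)
print("blue rim");a(30,104,.04);a(179,92,.04);b(548,158,.04);b(766,187,.04);print(" base");a(187,212,0);a(13,228,0);b(505,285,0);b(743,321,0)
print("red rim")
for p in((262,291),(369,343),(204,378)):print(onz(B,p,.04).round(4))
for p in((454,172),(477,209)):print(onz(A,p,.04).round(4))
print(goal(18,0).as_quat(),)
E
```

```text
sd handle end,front
  A [ 0.6139 -0.1189  0.014 ]
  A [ 0.7233 -0.1092  0.014 ]
  A [ 0.7868 -0.1043  0.014 ]
  B [ 0.6325 -0.125   0.014 ]
  B [ 0.7164 -0.1045  0.014 ]
shaft near, far
  A [ 0.6141 -0.0043  0.018 ]
  A [0.7202 0.0145 0.018 ]
  B [ 0.6204 -0.0072  0.018 ]
  B [0.72   0.0127 0.018 ]
rod small,big
  A [0.5979 0.1118 0.02  ]
  A [0.7101 0.1201 0.02  ]
  B [0.5909 0.1141 0.02  ]
  B [0.6982 0.1203 0.02  ]
shelf front slat, rear
  A [ 0.6485 -0.1927  0.254 ]
  A [0.5948 0.1799 0.254 ]
  A [ 0.8007 -0.1718  0.254 ]
  A [0.7457 0.1993 0.254 ]
  B [0.5967 0.1721 0.245 ]
  B [ 0.6414 -0.1869  0.254 ]
  B [0.7408 0.2028 0.254 ]
  B [ 0.786  -0.1576  0.254 ]
posts
  A [ 0.7922 -0.1789 -0.    ]
  A [0.742 0.209 0.   ]
blue rim
  A [ 0.3621 -0.4755  0.04  ]
  A [ 0.3465 -0.2777  0.04  ]
  B [ 0.5898 -0.4397  0.04  ]
  B [ 0.3678 -0.476   0.04  ]
 base
  A [ 0.5662 -0.2488  0.    ]
  A [ 0.584  -0.4538  0.    ]
  B [ 0.5661 -0.2509  0.    ]
  B [ 0.3438 -0.2892  0.    ]
red rim
[0.5725 0.291  0.04  ]
[0.3479 0.311  0.04  ]
[0.5671 0.4816 0.04  ]
[0.3627 0.4727 0.04  ]
[0.5808 0.4707 0.04  ]
[9.87688341e-01 1.56434465e-01 9.57884834e-18 6.04784682e-17]
```

```bash
python3 - <<'E'
from h import *
from rig import status
s=status.get_state()
plan(s,[(.42,-.04,.2,8,35,12),(.50,0,.08,8,35,4)])
E
```

```text
xyz [[0.107, -0.113, 0.009], [0.105, -0.114, 0.014], [0.103, -0.116, 0.018], [0.1, -0.117, 0.023], [0.098, -0.119, 0.027], [0.094, -0.12, 0.032], [0.091, -0.122, 0.036], [0.087, -0.123, 0.04], [0.084, -0.124, 0.044], [0.08, -0.126, 0.047], [0.076, -0.127, 0.051], [0.071, -0.128, 0.054]] 
rot ([-0.004, 0.048, 0.013], '*', 12)
xyz [[0.002, -0.023, 0.122], [0.001, -0.023, 0.122], [0.001, -0.023, 0.122], [0.001, -0.024, 0.122]] 
rot ([-0.001, 0.002, 0.001], '*', 4)
```

{"name": "apply_moves", "arguments": {"xyz": [[0.107,-0.113,0.009],[0.105,-0.114,0.014],[0.103,-0.116,0.018],[0.1,-0.117,0.023],[0.098,-0.119,0.027],[0.094,-0.12,0.032],[0.091,-0.122,0.036],[0.087,-0.123,0.04]], "rot": [[-0.004,0.048,0.013],[-0.004,0.048,0.013],[-0.004,0.048,0.013],[-0.004,0.048,0.013],[-0.004,0.048,0.013],[-0.004,0.048,0.013],[-0.004,0.048,0.013],[-0.004,0.048,0.013]], "hand": [1,1,1,1,1,1,1,1]}}

```text
clock: 1.15
position: [0.3393, -0.208, 0.2101]
ee_rot: [-0.015, 0.975, 0.099, 0.201]
contact_force: [1.1, 0.6, 0.4]
width: 0.0856
gripper_force: 0.0
```

{"name": "apply_moves", "arguments": {"xyz": [[0.084,-0.124,0.044],[0.08,-0.126,0.047],[0.076,-0.127,0.051],[0.071,-0.128,0.054],[0.002,-0.023,0.122],[0.001,-0.023,0.122],[0.001,-0.023,0.122],[0.001,-0.024,0.122]], "rot": [[-0.004,0.048,0.013],[-0.004,0.048,0.013],[-0.004,0.048,0.013],[-0.004,0.048,0.013],[0,0,0],[0,0,0],[0,0,0],[0,0,0]], "hand": [1,1,1,1,1,1,1,1]}}

```text
clock: 2.15
position: [0.4981, -0.001, 0.0838]
ee_rot: [-0.023, 0.952, 0.071, 0.298]
contact_force: [0.5, 0.8, 1.4]
width: 0.0851
gripper_force: 0.0
```

{"name": "apply_moves", "arguments": {"xyz": [[0,0,0]], "rot": [[0,0,0]], "hand": [1]}}

```text
clock: 2.28
position: [0.4972, -0.0004, 0.0829]
ee_rot: [-0.024, 0.952, 0.07, 0.296]
contact_force: [0.3, -0.1, 0.4]
width: 0.0852
gripper_force: 0.0
```

```bash
python3 - <<'E'
from h import *
from rig import status,get_image
s=status.get_state();d=get_image("wrist");pickle.dump((s,d),open("pics/w1.pkl","wb"))
cv2.imwrite("pics/w1.png",cv2.resize(d["pixels"][:,:,::-1],(800,500),interpolation=cv2.INTER_CUBIC))
print(s["clock"],s["position"],Rq(s["ee_rot"]).as_matrix().round(3),s["qpos"].round(2))
E
```

```text
2.275 [ 4.97218867e-01 -3.95705688e-04  8.28716803e-02] [[ 0.815  0.147  0.561]
 [ 0.119 -0.989  0.088]
 [ 0.568 -0.005 -0.823]] [-0.35  0.14  2.38  1.3   0.29 -0.13]
```

View pics/w1.png

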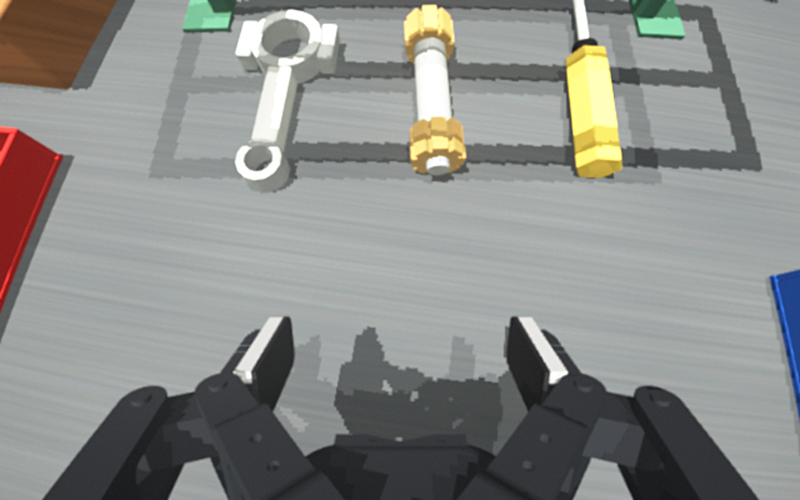

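The wrist view shows the conrod from its small ring at (262,160) to its big ring at (289,37), and the shaft from (437,143) to (429,32). The screwdriver handle's top face runs from (602,150) to (587,50), in 1.25x pixels.

```bash
python3 - <<'E'
from h import *
s,d=pickle.load(open("pics/w1.pkl","rb"))
f=lambda n,x,y,z:print(n,onz(d,(x/1.25,y/1.25),z,s).round(4))
f("sd near top",602,150,.028);f("sd far top",587,50,.028)
f("shaft near",437,143,.02);f("shaft far",429,32,.02);f("stub end",438,166,.018)
f("rod small",262,160,.021);f("rod big",289,37,.022);f("rod mid",272,108,.021)
f("post L",210,28,.0);f("post R",660,35,0);f("red corner",62,156,.04);f("blue corner",772,275,.04)
E
```

```text
sd near top [ 0.6301 -0.1156  0.028 ]
sd far top [ 0.7132 -0.1065  0.028 ]
shaft near [ 0.6233 -0.0068  0.02  ]
shaft far [0.7193 0.0107 0.02  ]
stub end [ 0.6071 -0.0096  0.018 ]
rod small [0.5932 0.1083 0.021 ]
rod big [0.6981 0.1152 0.022 ]
rod mid [0.6345 0.1121 0.021 ]
post L [0.7215 0.198  0.    ]
post R [ 0.7719 -0.1841  0.    ]
red corner [0.5696 0.2327 0.04  ]
blue corner [ 0.556  -0.2119  0.04  ]
```

```bash
python3 - <<'E'
from h import *
from rig import status
s=status.get_state()
plan(s,[(.585,-.122,.035,7,35,5),(.676,-.112,.028,7,35,3),(.676,-.112,.010,7,35,2)])
E
```

```text
xyz [[0.019, 0.089, 0.053], [0.02, 0.088, 0.053], [0.02, 0.088, 0.053], [0.02, 0.088, 0.054], [0.021, 0.088, 0.054]] 
rot ([-0.003, 0.001, 0.004], '*', 5)
xyz [[0.079, 0.001, 0.065], [0.079, 0.001, 0.065], [0.079, 0.001, 0.065]] 
rot ([-0.001, 0.0, -0.0], '*', 3)
xyz [[-0.017, 0.0, 0.024], [-0.017, 0.0, 0.024]] 
rot ([0.0, 0.0, -0.001], '*', 2)
```

{"name": "apply_moves", "arguments": {"xyz": [[0.02,0.088,0.053],[0.02,0.088,0.053],[0.02,0.088,0.053],[0.02,0.088,0.053],[0.02,0.088,0.053],[0,0,0]], "rot": [[-0.003,0.001,0.004],[-0.003,0.001,0.004],[-0.003,0.001,0.004],[-0.003,0.001,0.004],[-0.003,0.001,0.004],[0,0,0]], "hand": [1,1,1,1,1,1]}}

```text
clock: 3.08
position: [0.5864, -0.1255, 0.0381]
ee_rot: [-0.017, 0.951, 0.057, 0.302]
contact_force: [0.2, -0.1, -1.0]
width: 0.0856
gripper_force: 0.0
```

```bash
python3 - <<'E'
from h import *
from rig import status
s=status.get_state();print(s["position"],Rq(s["ee_rot"]).as_matrix()[:,2],s["qpos"].round(2))
plan(s,[(.676,-.112,.028,7,35,3),(.676,-.112,.010,7,35,2)])
E
```

```text
[ 0.58643622 -0.1255148   0.03811984] [ 0.57285301  0.06746435 -0.81687697] [-0.55  0.37  2.21  1.42  0.37 -0.42]
xyz [[0.076, -0.003, 0.067], [0.076, -0.003, 0.067], [0.076, -0.003, 0.067]] 
rot ([0.001, -0.001, -0.0], '*', 3)
xyz [[-0.018, 0.0, 0.025], [-0.018, -0.0, 0.025]] 
rot ([-0.0, -0.0, -0.001], '*', 2)
```

{"name": "apply_moves", "arguments": {"xyz": [[0.076,-0.003,0.067],[0.076,-0.003,0.067],[0.076,-0.003,0.067],[-0.018,0,0.025],[-0.009,0,0.013],[0,0,0]], "rot": [[0,0,0],[0,0,0],[0,0,0],[0,0,0],[0,0,0],[0,0,0]], "hand": [1,1,1,1,1,1]}}

```text
clock: 3.82
position: [0.6738, -0.1082, 0.0137]
ee_rot: [-0.019, 0.952, 0.058, 0.301]
contact_force: [0.5, 0.4, -0.1]
width: 0.0855
gripper_force: 0.0
```

```bash
python3 - <<'E'
from h import *
from rig import status,get_image
s=status.get_state();d=get_image("wrist");pickle.dump((s,d),open("pics/w2.pkl","wb"))
cv2.imwrite("pics/w2.png",d["pixels"][:,:,::-1])
print(s["position"],Rq(s["ee_rot"]).as_matrix()[:,2],s["qpos"].round(2))
plan(s,[(.676,-.112,.010,7,35,1)])
E
```

```text
[ 0.67383323 -0.10821143  0.01367475] [ 0.57079887  0.07121753 -0.81799555] [-0.42  0.48  2.06  1.39  0.31 -0.28]
xyz [[-0.002, 0.013, 0.013]] 
rot ([-0.001, -0.002, -0.0], '*', 1)
```

View pics/w2.png

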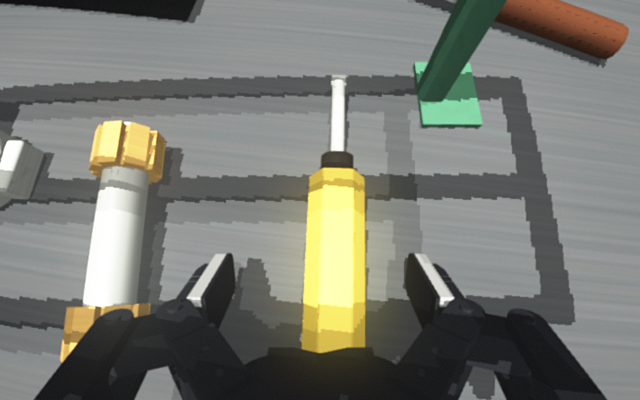

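The handle sits about 15 px right of the finger mid-line, so I shift 4 mm towards -y, go 3 mm down and close.

{"name": "apply_moves", "arguments": {"xyz": [[-0.002,0.013,0.012],[0,0,0],[0,0,0],[0,0,0],[0,0,0],[0,0,0],[0,0,0]], "rot": [[0,0,0],[0,0,0],[0,0,0],[0,0,0],[0,0,0],[0,0,0],[0,0,0]], "hand": [1,-1,-1,-1,-1,-1,-1], "force": 70}}

```text
clock: 4.75
position: [0.6769, -0.1132, 0.01]
ee_rot: [-0.018, 0.952, 0.058, 0.301]
contact_force: [-3.3, -1.2, 5.6]
width: 0.0294
gripper_force: 68.8
```

```bash
python3 - <<'E'
from h import *
from rig import status
s=status.get_state();print(s["position"],s["width"],s["gripper_force"],s["contact_force"],s["qpos"].round(2))
plan(s,[(.676,-.112,.04,7,35,2),(.53,-.13,.045,7,35,4)])
E
```

```text
[ 0.67694326 -0.11318215  0.01003083] 0.029362950965091297 68.8089623185806 [-3.32847887 -1.20117261  5.5804568 ] [-0.43  0.49  2.05  1.41  0.31 -0.29]
xyz [[0.028, -0.002, -0.042], [0.028, -0.002, -0.042]] 
rot ([0.0, -0.001, -0.001], '*', 2)
xyz [[-0.098, -0.0, -0.074], [-0.098, -0.0, -0.074], [-0.098, -0.0, -0.074], [-0.098, -0.0, -0.074]] 
rot ([0.0, -0.0, 0.0], '*', 4)
```

{"name": "apply_moves", "arguments": {"xyz": [[0.028,-0.002,-0.042],[0.028,-0.002,-0.042],[-0.098,0,-0.074],[-0.098,0,-0.074],[-0.098,0,-0.074],[-0.098,0,-0.074],[0,0,0]], "rot": [[0,0,0],[0,0,0],[0,0,0],[0,0,0],[0,0,0],[0,0,0],[0,0,0]], "hand": [-1,-1,-1,-1,-1,-1,-1]}}

```text
clock: 5.62
position: [0.5269, -0.1286, 0.0438]
ee_rot: [-0.02, 0.952, 0.057, 0.3]
contact_force: [-0.2, -1.1, -1.1]
width: 0.029
gripper_force: 69.4
```

```bash
python3 - <<'E'
from h import *
from rig import status
s=status.get_state();print(s["position"],s["width"],s["gripper_force"],s["contact_force"],s["qpos"].round(2))
A=pickle.load(open("pics/scene0.pkl","rb"));B=pickle.load(open("pics/side0.pkl","rb"))
print("mugbase",onz(A,(458,233),.07),onz(B,(177,292),.07),"box",onz(A,(430,220),.07),onz(B,(183,322),.07),"bottle",onz(B,(340,140),0))
plan(s,[(.51,-.11,.11,8,35,2),(.53,.02,.13,20,35,4),(.51,.2,.13,38,35,5),(.454,.369,.11,55,35,5)])
E
```

```text
[ 0.52689256 -0.12859496  0.04377966] 0.02897453400947736 69.35960246657487 [-0.17599351 -1.10956094 -1.12174991] [-0.65  0.31  2.31  1.43  0.41 -0.52]
mugbase [0.72698556 0.36042362 0.07      ] [0.6975881  0.37831401 0.07      ] box [0.66490091 0.30379811 0.07      ] [0.64632076 0.42579894 0.07      ] bottle [ 0.67492814 -0.36147047  0.        ]
xyz [[0.043, -0.035, -0.104], [0.044, -0.035, -0.104]] 
rot ([0.004, 0.0, -0.009], '*', 2)
xyz [[0.035, -0.105, 0.004], [0.04, -0.103, 0.007], [0.044, -0.101, 0.011], [0.049, -0.098, 0.014]] 
rot ([0.029, 0.0, -0.041], '*', 4)
xyz [[0.023, -0.117, 0.016], [0.029, -0.115, 0.021], [0.035, -0.113, 0.025], [0.041, -0.11, 0.029], [0.047, -0.107, 0.032]] 
rot ([0.034, 0.0, -0.049], '*', 5)
xyz [[0.025, -0.112, 0.034], [0.031, -0.109, 0.038], [0.036, -0.106, 0.041], [0.041, -0.103, 0.045], [0.046, -0.099, 0.048]] 
rot ([0.033, 0.0, -0.046], '*', 5)
```

Clear of the mug box, which starts at about x = 0.64.

{"name": "apply_moves", "arguments": {"xyz": [[0.043,-0.035,-0.104],[0.044,-0.035,-0.104],[0.035,-0.105,0.004],[0.04,-0.103,0.007],[0.044,-0.101,0.011],[0.049,-0.098,0.014],[0.023,-0.117,0.016],[0.029,-0.115,0.021]], "rot": [[0.004,0,-0.009],[0.004,0,-0.009],[0.029,0,-0.041],[0.029,0,-0.041],[0.029,0,-0.041],[0.029,0,-0.041],[0.034,0,-0.049],[0.034,0,-0.049]], "hand": [-1,-1,-1,-1,-1,-1,-1,-1]}}

```text
clock: 6.62
position: [0.5244, 0.0931, 0.1304]
ee_rot: [-0.071, 0.926, 0.227, 0.293]
contact_force: [0.5, 0.1, -1.2]
width: 0.0291
gripper_force: 69.7
```

{"name": "apply_moves", "arguments": {"xyz": [[0.035,-0.113,0.025],[0.041,-0.11,0.029],[0.047,-0.107,0.032],[0.025,-0.112,0.034],[0.031,-0.109,0.038],[0.036,-0.106,0.041],[0.041,-0.103,0.045],[0.046,-0.099,0.048]], "rot": [[0.034,0,-0.049],[0.034,0,-0.049],[0.034,0,-0.049],[0.033,0,-0.046],[0.033,0,-0.046],[0.033,0,-0.046],[0.033,0,-0.046],[0.033,0,-0.046]], "hand": [-1,-1,-1,-1,-1,-1,-1,-1]}}

```text
clock: 7.62
position: [0.4555, 0.3706, 0.1095]
ee_rot: [-0.139, 0.845, 0.442, 0.266]
contact_force: [0.4, -0.9, -1.9]
width: 0.0289
gripper_force: 69.7
```

{"name": "apply_moves", "arguments": {"xyz": [[0,0,0]], "rot": [[0,0,0]], "hand": [-1]}}

```text
clock: 7.75
position: [0.455, 0.371, 0.1093]
ee_rot: [-0.14, 0.845, 0.443, 0.266]
contact_force: [0.2, -1.2, -2.3]
width: 0.029
gripper_force: 69.8
```

```bash
python3 - <<'E'
from h import *
from rig import status,get_image
s=status.get_state();print(s["position"],s["width"],s["qpos"].round(2),Rq(s["ee_rot"]).as_matrix().round(3))
d=get_image("wrist");cv2.imwrite("pics/w3.png",d["pixels"][:,:,::-1]);pickle.dump((s,d),open("pics/w3.pkl","wb"))
plan(s,[(.454,.369,.03,55,35,3),(.454,.369,.018,55,35,2)])
E
```

```text
[0.45500453 0.37095373 0.1092841 ] 0.029004846895674223 [0.36 0.22 2.15 0.95 0.42 0.15] [[ 0.467  0.822  0.325]
 [ 0.674 -0.569  0.471]
 [ 0.573 -0.001 -0.82 ]]
xyz [[-0.052, 0.0, 0.071], [-0.052, 0.0, 0.071], [-0.052, 0.0, 0.071]] 
rot ([-0.001, 0.0, 0.001], '*', 3)
xyz [[-0.012, 0.001, 0.016], [-0.012, 0.001, 0.016]] 
rot ([-0.0, 0.0, 0.0], '*', 2)
```

View pics/w3.png

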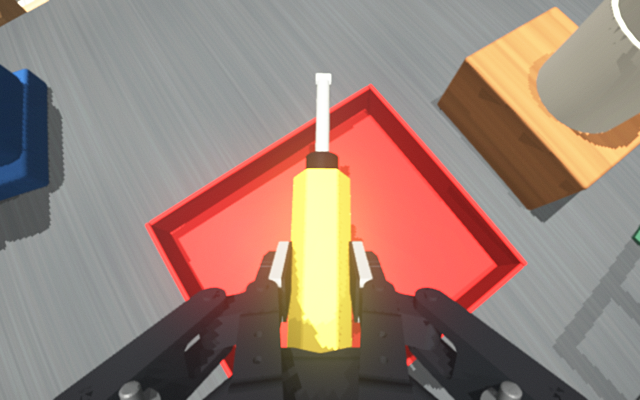

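The screwdriver is held straight and level above the red tray. Visible rim corners are at (148,226), (370,87) and (523,264); the tip at (323,75) needs a check against the wall.

```bash
python3 - <<'E'
from h import *
s,d=pickle.load(open("pics/w3.pkl","rb"))
c=[onz(d,p,.04,s)[:2] for p in((148,226),(370,87),(523,264))];print(c)
ctr=(c[0]+c[2])/2;yaw=np.arctan2(*(c[1]-c[0])[::-1]);print("ctr",ctr,np.degrees(yaw),np.linalg.norm(c[1]-c[0]),np.linalg.norm(c[2]-c[1]))
zt=.125;tip=onz(d,(323,77),zt-.0,s);print("tip",tip)
u=(c[1]-c[0])/np.linalg.norm(c[1]-c[0]);v=(c[1]-c[2])/np.linalg.norm(c[1]-c[2])
for q in(tip[:2],onz(d,(321,160),zt,s)[:2]):print((q-ctr)@u,(q-ctr)@v)
E
```

```text
[array([0.3587822 , 0.47261821]), array([0.58183599, 0.47475179]), array([0.58316663, 0.28096642])]
ctr [0.47097442 0.37679232] 0.5480359390717056 0.22306399256713635 0.19378993384814497
tip [0.51344024 0.45274576 0.125     ]
0.04319036218778775 0.07566006601806892
0.011870917528506717 0.03330716666148528
```

{"name": "apply_moves", "arguments": {"xyz": [[-0.052,0,0.071],[-0.052,0,0.071],[-0.052,0,0.071],[-0.012,0,0.016],[-0.006,0,0.009],[0,0,0]], "rot": [[0,0,0],[0,0,0],[0,0,0],[0,0,0],[0,0,0],[0,0,0]], "hand": [-1,-1,-1,-1,-1,-1]}}

```text
clock: 8.55
position: [0.4556, 0.3667, 0.0215]
ee_rot: [-0.138, 0.846, 0.44, 0.267]
contact_force: [-0.3, -0.1, -1.0]
width: 0.0291
gripper_force: 69.8
```

{"name": "apply_moves", "arguments": {"xyz": [[-0.006,0,0.008],[0,0,0]], "rot": [[0,0,0],[0,0,0]], "hand": [-1,-1]}}

```text
clock: 8.8
position: [0.4551, 0.3668, 0.0186]
ee_rot: [-0.139, 0.846, 0.441, 0.267]
contact_force: [-0.3, -0.3, -2.0]
width: 0.0287
gripper_force: 69.8
```

{"name": "apply_moves", "arguments": {"xyz": [[-0.004,0,0.006],[0,0,0]], "rot": [[0,0,0],[0,0,0]], "hand": [-1,-1]}}

```text
clock: 9.05
position: [0.4549, 0.3669, 0.0162]
ee_rot: [-0.139, 0.846, 0.441, 0.267]
contact_force: [-0.6, 1.0, -2.2]
width: 0.0293
gripper_force: 69.8
```

{"name": "apply_moves", "arguments": {"xyz": [[-0.003,0,0.004],[0,0,0]], "rot": [[0,0,0],[0,0,0]], "hand": [-1,-1]}}

```text
clock: 9.3
position: [0.4549, 0.3669, 0.0146]
ee_rot: [-0.139, 0.846, 0.441, 0.267]
contact_force: [-0.0, -0.5, -1.8]
width: 0.029
gripper_force: 69.8
```

{"name": "apply_moves", "arguments": {"xyz": [[-0.002,0,0.003],[0,0,0]], "rot": [[0,0,0],[0,0,0]], "hand": [-1,-1]}}

```text
clock: 9.55
position: [0.455, 0.3669, 0.014]
ee_rot: [-0.139, 0.846, 0.441, 0.267]
contact_force: [-2.3, -1.7, 3.0]
width: 0.0291
gripper_force: 70.3
```

{"name": "apply_moves", "arguments": {"xyz": [[-0.002,0,0.002],[0,0,0]], "rot": [[0,0,0],[0,0,0]], "hand": [-1,-1]}}

```text
clock: 9.8
position: [0.455, 0.367, 0.014]
ee_rot: [-0.139, 0.845, 0.441, 0.268]
contact_force: [-4.5, -4.9, 10.1]
width: 0.029
gripper_force: 71.2
```

On the floor. Now release and back out along the tool axis.

{"name": "apply_moves", "arguments": {"xyz": [[0,0,0],[0,0,0],[0,0,0],[0,0,0],[0,0,-0.1],[0,0,-0.15],[0,0,-0.15]], "rot": [[0,0,0],[0,0,0],[0,0,0],[0,0,0],[0,0,0],[0,0,0],[0,0,0]], "hand": [0.4,0.4,0.4,0.4,0.4,0.7,1]}}

```text
clock: 10.68
position: [0.4155, 0.3112, 0.1098]
ee_rot: [-0.139, 0.846, 0.441, 0.266]
contact_force: [-0.5, 0.7, 0.6]
width: 0.0853
gripper_force: 0.0
```

```bash
python3 - <<'E'
from h import *
from rig import status,get_image
s=status.get_state();print(s["position"],s["width"],s["qpos"].round(2))
d=get_image("wrist");cv2.imwrite("pics/w4.png",d["pixels"][:,:,::-1])
th=np.radians(4)
# rod: origin (.639,.1125) yaw 4 ; TCP 4mm ahead
plan(s,[(.49,.2,.13,30,35,5),(.555,.107,.04,4,35,5)])
E
```

```text
[0.41551351 0.31115042 0.10979763] 0.08529724927059473 [ 0.23  0.13  2.27  1.02  0.47 -0.03]
xyz [[-0.019, 0.083, -0.03], [-0.013, 0.086, -0.025], [-0.007, 0.087, -0.021], [-0.0, 0.089, -0.017], [0.006, 0.089, -0.012]] 
rot ([-0.048, 0.0, 0.068], '*', 5)
xyz [[-0.029, 0.075, 0.053], [-0.023, 0.074, 0.057], [-0.018, 0.073, 0.061], [-0.012, 0.071, 0.065], [-0.007, 0.068, 0.068]] 
rot ([-0.05, 0.0, 0.072], '*', 5)
```

View pics/w4.png

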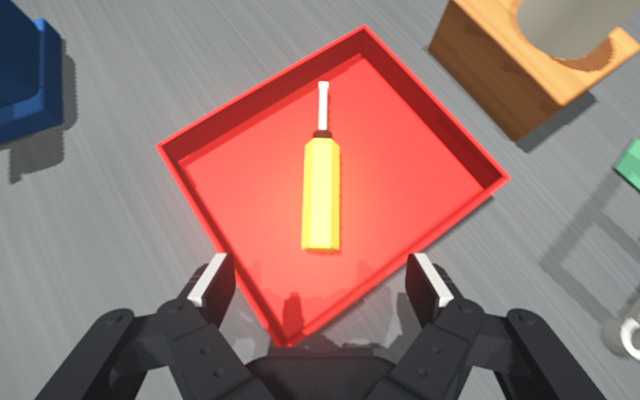

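The screwdriver lies flat in the red tray, tip at (322,85) and handle end at (320,250), clear of the walls. The wrist joint q5 gets near its limit when leaned, so I fit the kinematics from the saved states to check that the remaining poses are feasible.

```bash
cat > kin.py <<'E'
from h import *
from scipy.optimize import least_squares
from rig import status
lo=np.array([-2.89,-.75,.22,-1.18,.11,-2.7]);hi=np.array([2.89,2.08,2.7,4.32,2.71,2.7])
def fk(q,p,sg):
    a,h,L2,L3,e,d,D=p;E=lambda ax,t:R.from_euler(ax,t)
    b=q[1]+q[2]
    w=np.array([a+L2*np.sin(q[1])+L3*np.sin(b)+e*np.cos(b),d,h+L2*np.cos(q[1])+L3*np.cos(b)-e*np.sin(b)])
    r=E('z',q[0])*E('y',b)*E('z',sg*q[3])*E('y',q[4])
    return E('z',q[0]).apply(w)+r.apply([0,0,D]),r*E('z',q[5]+np.pi/2*0)
S=[dict(qpos=np.array([-1.3770033,.276624671,1.50616879,-2.2e-5,1.36071,-.121006]),position=np.array([.17791214,-.54620641,.2304086]),ee_rot=np.array([-9.5459e-4,.987637426,.156752675,-4.562e-5]))]
S+=[pickle.load(open(f"pics/w{i}.pkl","rb"))[0] for i in(1,2,3)]+[status.get_state()]
best=None
for sg in(1,-1):
    f=lambda p:np.concatenate([np.r_[fk(s["qpos"],p,sg)[0]-s["position"],.3*(fk(s["qpos"],p,sg)[1].as_matrix()-Rq(s["ee_rot"]).as_matrix())[:,2]] for s in S])
    o=least_squares(f,[0,.3,.4,.4,0,.07,.35])
    if best is None or o.cost<best[0]:best=(o.cost,o.x,sg,np.abs(o.fun).max())
_,P,SG,_=best
off=(fk(S[0]["qpos"],P,SG)[1].inv()*Rq(S[0]["ee_rot"]))
def ik(x,y,z,yaw,t,q0):
    g=goal(yaw,t)
    def f(q):
        p,r=fk(q,P,SG);return np.r_[(p-[x,y,z])*3,((r*off).inv()*g).as_rotvec()]
    o=least_squares(f,np.clip(q0,lo+.01,hi-.01),bounds=(lo,hi));return o.x,np.abs(o.fun).max()
E
python3 - <<'E'
from kin import *
print(best,off.as_rotvec())
for s in S:print(np.degrees(((fk(s["qpos"],P,SG)[1]*off).inv()*Rq(s["ee_rot"])).magnitude()).round(2))
q0=S[-1]["qpos"]
for yaw in(4,8,12,16,20):
  for t in(30,35,38):
    q,e=ik(.643,.113,.01,yaw,t,q0);print("rod",yaw,t,q.round(2),round(e,4))
for yaw in(8,10):
  q,e=ik(.675,.003,.012,yaw,35,S[1]["qpos"]);print("shaft",yaw,q.round(2),round(e,4))
for yaw in(0,9):
  for t in(30,35):
    for y in(-.32,-.41):
      q,e=ik(.46,y,.015,yaw,t,S[2]["qpos"]);print("blue",y,yaw,t,q.round(2),round(e,4))
E
```

```text
(np.float64(1.0415303391375524e-14), array([-1.71007814e-07,  1.36800155e-01,  6.29699960e-01,  4.21100012e-01,
        6.03999022e-02,  6.93999329e-02,  3.64500206e-01]), 1, np.float64(1.1450373738361527e-07)) [4.69564762e-07 2.36768486e-07 1.57079618e+00]
0.0
0.0
0.0
0.0
0.0
rod 4 30 [0.07 0.45 2.07 0.01 0.11 1.56] 0.0074
rod 4 35 [ 0.07  0.46  2.17  3.11  0.11 -1.54] 0.0127
rod 4 38 [ 0.07  0.47  2.19  3.13  0.18 -1.56] 0.0
rod 8 30 [0.04 0.45 2.08 0.48 0.11 1.  ] 0.0019
rod 8 35 [ 0.03  0.46  2.16  2.51  0.11 -1.03] 0.0048
rod 8 38 [ 0.03  0.47  2.2   2.79  0.2  -1.31] 0.0
rod 12 30 [0.01 0.45 2.08 0.78 0.14 0.62] 0.0
rod 12 35 [ 0.    0.46  2.15  2.09  0.14 -0.7 ] 0.0
rod 12 38 [-0.01  0.47  2.2   2.49  0.22 -1.1 ] 0.0
rod 16 30 [-0.01  0.45  2.08  0.92  0.18  0.4 ] 0.0
rod 16 35 [-0.03  0.46  2.15  1.87  0.18 -0.56] 0.0
rod 16 38 [-0.04  0.47  2.19  2.24  0.25 -0.94] 0.0
rod 20 30 [-0.04  0.45  2.07  0.99  0.23  0.26] 0.0
rod 20 35 [-0.06  0.46  2.14  1.71  0.23 -0.49] 0.0
rod 20 38 [-0.08  0.47  2.19  2.04  0.29 -0.83] 0.0
shaft 8 [-0.2   0.47  2.1   1.63  0.19 -0.35] 0.0
shaft 10 [-0.22  0.47  2.09  1.57  0.22 -0.33] 0.0
blue -0.32 0 30 [-1.02  0.39  2.18  1.05  0.51 -0.37] 0.0
blue -0.41 0 30 [-1.12  0.46  2.02  0.9   0.61 -0.29] 0.0
blue -0.32 0 35 [-1.08  0.42  2.23  1.28  0.55 -0.66] 0.0
blue -0.41 0 35 [-1.17  0.48  2.07  1.09  0.64 -0.52] 0.0
blue -0.32 9 30 [-1.05  0.42  2.13  0.94  0.62 -0.43] 0.0
blue -0.41 9 30 [-1.14  0.49  1.97  0.82  0.72 -0.37] 0.0
blue -0.32 9 35 [-1.11  0.44  2.17  1.12  0.65 -0.65] 0.0
blue -0.41 9 35 [-1.19  0.5   2.    0.97  0.74 -0.55] 0.0
```

```bash
cat >> kin.py <<'E'
def path(wps,s=None,P0=None,q=None):
    """plan + per-row joint check"""
    s=s or status.get_state();p0=(s["position"],Rq(s["ee_rot"]));q=s["qpos"];mx=[]
    p,r=p0;rot0=r
    for x,y,z,yaw,t,n in wps:
        g=goal(yaw,t);dr=R.from_rotvec((r.inv()*g).as_rotvec()/n);rr=r
        for i in range(1,n+1):
            rr=rr*dr;pp=p+(np.array([x,y,z])-p)*i/n
            def f(v):
                a,b=fk(v,P,SG);return np.r_[(a-pp)*3,((b*off).inv()*rr).as_rotvec()]
            o=least_squares(f,np.clip(q,lo+.001,hi-.001),bounds=(lo,hi))
            mx.append((round(float(np.abs(o.x-q).max()),2),round(float(np.abs(o.fun).max()),3)));q=o.x
        p=np.array([x,y,z]);r=g;print(x,y,z,yaw,t,q.round(2))
    print("step,err",mx);plan(s,wps)
E
python3 - <<'E'
from kin import *
path([(.46,.2,.11,25,37,5),(.52,.12,.045,10,39,6),(.555,.107,.04,6,39,2),(.643,.1135,.03,6,39,3),(.643,.1135,.015,6,39,1)])
E
```

```text
0.46 0.2 0.11 25 37 [0.14 0.08 2.37 1.22 0.19 0.12]
0.52 0.12 0.045 10 39 [ 0.04  0.3   2.43  2.82  0.28 -1.37]
0.555 0.107 0.04 6 39 [ 0.04  0.34  2.37  2.98  0.25 -1.46]
0.643 0.1135 0.03 6 39 [ 0.05  0.43  2.19  2.92  0.17 -1.4 ]
0.643 0.1135 0.015 6 39 [ 0.05  0.46  2.21  2.97  0.21 -1.45]
step,err [(0.05, 0.0), (0.05, 0.0), (0.06, 0.0), (0.06, 0.0), (0.06, 0.0), (0.3, 0.0), (0.36, 0.0), (0.35, 0.0), (0.27, 0.0), (0.19, 0.0), (0.14, 0.0), (0.08, 0.0), (0.08, 0.0), (0.06, 0.0), (0.06, 0.0), (0.06, 0.0), (0.05, 0.0)]
xyz [[-0.037, 0.066, -0.023], [-0.031, 0.071, -0.019], [-0.024, 0.074, -0.014], [-0.018, 0.076, -0.01], [-0.011, 0.078, -0.005]] 
rot ([-0.058, 0.006, 0.082], '*', 5)
xyz [[-0.013, 0.055, 0.036], [-0.011, 0.054, 0.037], [-0.009, 0.053, 0.038], [-0.008, 0.052, 0.04], [-0.006, 0.052, 0.041], [-0.005, 0.051, 0.043]] 
rot ([-0.026, 0.006, 0.033], '*', 6)
xyz [[0.037, 0.031, 0.04], [0.038, 0.029, 0.041]] 
rot ([-0.021, -0.001, 0.024], '*', 2)
xyz [[0.069, 0.003, 0.07], [0.069, 0.003, 0.07], [0.069, 0.003, 0.07]] 
rot ([0.0, -0.0, 0.0], '*', 3)
xyz [[-0.031, 0.0, 0.04]] 
rot ([0.0, -0.0, 0.001], '*', 1)
```

{"name": "apply_moves", "arguments": {"xyz": [[-0.037,0.066,-0.023],[-0.031,0.071,-0.019],[-0.024,0.074,-0.014],[-0.018,0.076,-0.01],[-0.011,0.078,-0.005]], "rot": [[-0.058,0.006,0.082],[-0.058,0.006,0.082],[-0.058,0.006,0.082],[-0.058,0.006,0.082],[-0.058,0.006,0.082]], "hand": [1,1,1,1,1]}}

```text
clock: 11.35
position: [0.4608, 0.2011, 0.1054]
ee_rot: [-0.07, 0.927, 0.202, 0.307]
contact_force: [0.9, -0.6, 1.3]
width: 0.0854
gripper_force: 0.0
```

```bash
python3 - <<'E'
from kin import *
path([(.52,.12,.05,10,39,10),(.555,.107,.04,6,39,4)])
E
```

```text
0.52 0.12 0.05 10 39 [ 0.04  0.28  2.43  2.8   0.26 -1.35]
0.555 0.107 0.04 6 39 [ 0.04  0.34  2.37  2.98  0.25 -1.46]
step,err [(0.16, 0.0), (0.18, 0.0), (0.2, 0.0), (0.2, 0.0), (0.19, 0.0), (0.17, 0.0), (0.14, 0.0), (0.12, 0.0), (0.1, 0.0), (0.08, 0.0), (0.05, 0.0), (0.05, 0.0), (0.05, 0.0), (0.05, 0.0)]
xyz [[-0.006, 0.033, 0.019], [-0.005, 0.033, 0.019], [-0.004, 0.032, 0.02], [-0.004, 0.032, 0.02], [-0.003, 0.032, 0.021], [-0.003, 0.032, 0.021], [-0.002, 0.031, 0.022], [-0.002, 0.031, 0.022], [-0.001, 0.031, 0.023], [-0.001, 0.03, 0.023]] 
rot ([-0.016, 0.004, 0.019], '*', 10)
xyz [[0.015, 0.016, 0.023], [0.016, 0.015, 0.023], [0.016, 0.015, 0.024], [0.016, 0.014, 0.024]] 
rot ([-0.009, -0.001, 0.013], '*', 4)
```

{"name": "apply_moves", "arguments": {"xyz": [[-0.006,0.033,0.019],[-0.005,0.033,0.019],[-0.004,0.032,0.02],[-0.004,0.032,0.02],[-0.003,0.032,0.021],[-0.003,0.032,0.021],[-0.002,0.031,0.022],[-0.002,0.031,0.022]], "rot": [[-0.016,0.004,0.019],[-0.016,0.004,0.019],[-0.016,0.004,0.019],[-0.016,0.004,0.019],[-0.016,0.004,0.019],[-0.016,0.004,0.019],[-0.016,0.004,0.019],[-0.016,0.004,0.019]], "hand": [1,1,1,1,1,1,1,1]}}

```text
clock: 12.35
position: [0.5087, 0.137, 0.0607]
ee_rot: [-0.036, 0.938, 0.107, 0.329]
contact_force: [-0.9, 0.4, 0.1]
width: 0.0855
gripper_force: 0.0
```

{"name": "apply_moves", "arguments": {"xyz": [[-0.001,0.031,0.023],[-0.001,0.03,0.023],[0.015,0.016,0.023],[0.016,0.015,0.023],[0.016,0.015,0.024],[0.016,0.014,0.024],[0,0,0]], "rot": [[-0.016,0.004,0.019],[-0.016,0.004,0.019],[-0.009,-0.001,0.013],[-0.009,-0.001,0.013],[-0.009,-0.001,0.013],[-0.009,-0.001,0.013],[0,0,0]], "hand": [1,1,1,1,1,1,1]}}

```text
clock: 13.22
position: [0.5564, 0.1082, 0.0403]
ee_rot: [-0.019, 0.941, 0.051, 0.333]
contact_force: [0.3, -0.3, 0.8]
width: 0.0856
gripper_force: 0.0
```

```bash
python3 - <<'E'
from kin import *
from rig import get_image
s=status.get_state();d=get_image("wrist");pickle.dump((s,d),open("pics/w5.pkl","wb"));print(s["position"],s["qpos"].round(2))
cv2.imwrite("pics/w5.png",cv2.resize(d["pixels"][:,:,::-1],(800,500)))
path([(.643,.1135,.03,6,39,3),(.643,.1135,.015,6,39,1)])
E
```

```text
[0.55640949 0.10819774 0.04030725] [ 0.04  0.34  2.37  2.96  0.25 -1.45]
0.643 0.1135 0.03 6 39 [ 0.05  0.43  2.19  2.92  0.17 -1.4 ]
0.643 0.1135 0.015 6 39 [ 0.05  0.46  2.21  2.97  0.21 -1.45]
step,err [(0.06, 0.0), (0.06, 0.0), (0.06, 0.0), (0.05, 0.0)]
xyz [[0.069, 0.005, 0.07], [0.069, 0.005, 0.07], [0.069, 0.004, 0.07]] 
rot ([-0.001, 0.0, 0.001], '*', 3)
xyz [[-0.033, -0.0, 0.038]] 
rot ([-0.001, 0.001, -0.0], '*', 1)
```

View pics/w5.png

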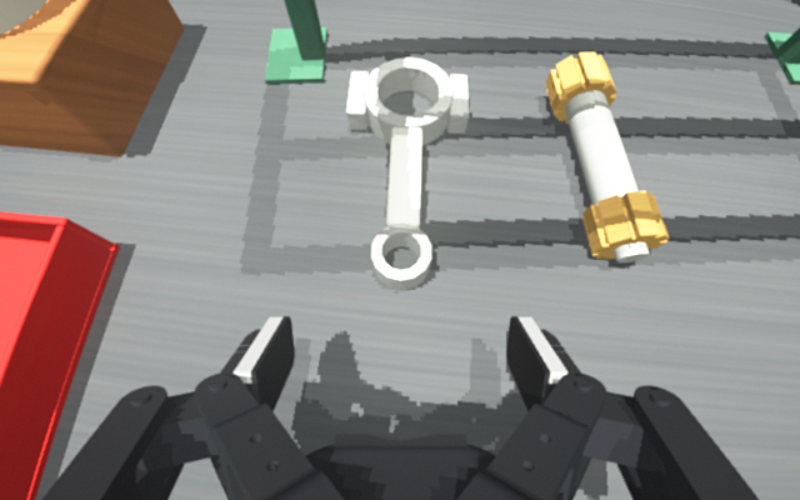

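The conrod lies nearly in line with the fingers: small ring at (401,252), big ring at (410,90). The shaft's gears are at (625,222) and (582,82).

```bash
python3 - <<'E'
from kin import *
s,d=pickle.load(open("pics/w5.pkl","rb"))
f=lambda x,y,z:onz(d,(x/1.25,y/1.25),z,s)
a,b=f(401,251,.021),f(410,90,.022);print(a,b,np.degrees(np.arctan2(b[1]-a[1],b[0]-a[0])))
u=(b-a)/np.linalg.norm(b-a);o=a+u*.046;print(o,b-u*.058)
a,b=f(625,222,.02),f(582,82,.02);print("shaft",a,b,(a+b)/2)
E
```

```text
[0.5938872  0.11173371 0.021     ] [0.69807136 0.1175534  0.022     ] 3.197201231427633
[0.63981349 0.11429913 0.02144082] [0.6401643  0.11431873 0.02144419]
shaft [ 0.62377767 -0.00616715  0.02      ] [0.71992589 0.01006071 0.02      ] [0.67185178 0.00194678 0.02      ]
```

{"name": "apply_moves", "arguments": {"xyz": [[0.069,0.004,0.07],[0.069,0.004,0.07],[0.069,0.004,0.07],[-0.03,0,0.037],[-0.006,0,0.008],[0,0,0]], "rot": [[0,0,0.003],[0,0,0.003],[0,0,0.003],[0,0,0],[0,0,0],[0,0,0]], "hand": [1,1,1,1,1,1]}}

```text
clock: 14.02
position: [0.6423, 0.1142, 0.0125]
ee_rot: [-0.02, 0.942, 0.047, 0.332]
contact_force: [1.0, 0.0, 0.2]
width: 0.0853
gripper_force: 0.0
```

```bash
python3 - <<'E'
from kin import *
s=status.get_state();print(s["position"],s["qpos"].round(2))
path([(.644,.1143,.0115,5,39,1)])
E
```

```text
[0.64230498 0.11420381 0.01253216] [ 0.05  0.47  2.21  2.95  0.21 -1.42]
0.644 0.1143 0.0115 5 39 [ 0.06  0.47  2.21  3.06  0.22 -1.51]
step,err [(0.11, 0.0)]
xyz [[0.002, 0.0, 0.006]] 
rot ([-0.014, 0.002, 0.007], '*', 1)
```

{"name": "apply_moves", "arguments": {"xyz": [[0.002,0,0.005],[0,0,0],[0,0,0],[0,0,0],[0,0,0],[0,0,0],[0,0,0],[0,0,0]], "rot": [[-0.014,0.002,0.007],[0,0,0],[0,0,0],[0,0,0],[0,0,0],[0,0,0],[0,0,0],[0,0,0]], "hand": [1,-1,-1,-1,-1,-1,-1,-1], "force": 100}}

```text
clock: 15.02
position: [0.6444, 0.1143, 0.0127]
ee_rot: [-0.015, 0.941, 0.041, 0.334]
contact_force: [-3.3, -0.7, 5.7]
width: 0.0152
gripper_force: 98.1
```

```bash
python3 - <<'E'
from kin import *
s=status.get_state();print(s["position"],s["width"],s["gripper_force"],s["contact_force"])
path([(.643,.114,.04,5,39,4),(.53,.1,.05,5,39,5),(.48,.06,.12,8,39,4),(.50,-.1,.13,9,39,6),(.475,-.25,.12,9,39,6),(.466,-.411,.11,9,39,6),(.466,-.411,.03,9,39,4)])
E
```

```text
[0.64442688 0.11428006 0.01270182] 0.015157695156916989 98.11351732118055 [-3.25774345 -0.68624646  5.66169504]
0.643 0.114 0.04 5 39 [ 0.06  0.41  2.18  3.01  0.13 -1.46]
0.53 0.1 0.05 5 39 [ 0.04  0.29  2.41  3.01  0.24 -1.48]
0.48 0.06 0.12 8 39 [-0.17  0.04  2.41  1.4   0.19 -0.06]
0.5 -0.1 0.13 9 39 [-0.69  0.09  2.31  1.13  0.55 -0.22]
0.475 -0.25 0.12 9 39 [-1.04  0.21  2.19  1.02  0.76 -0.4 ]
0.466 -0.411 0.11 9 39 [-1.22  0.38  1.93  0.9   0.91 -0.41]
0.466 -0.411 0.03 9 39 [-1.22  0.5   2.01  1.04  0.79 -0.63]
step,err [(0.02, 0.0), (0.02, 0.0), (0.02, 0.0), (0.02, 0.0), (0.05, 0.0), (0.05, 0.0), (0.05, 0.0), (0.05, 0.0), (0.05, 0.0), (0.22, 0.0), (0.38, 0.0), (0.54, 0.0), (0.48, 0.0), (0.11, 0.0), (0.1, 0.0), (0.09, 0.0), (0.08, 0.0), (0.08, 0.0), (0.07, 0.0), (0.07, 0.0), (0.07, 0.0), (0.06, 0.0), (0.06, 0.0), (0.05, 0.0), (0.05, 0.0), (0.04, 0.0), (0.04, 0.0), (0.04, 0.0), (0.04, 0.0), (0.05, 0.0), (0.05, 0.0), (0.05, 0.0), (0.05, 0.0), (0.06, 0.0), (0.06, 0.0)]
xyz [[0.013, 0.0, -0.018], [0.013, 0.0, -0.018], [0.013, 0.0, -0.018], [0.013, 0.0, -0.018]] 
rot ([-0.0, -0.0
[... 298 characters left out ...]
.0, -0.01], '*', 4)
xyz [[0.002, 0.09, -0.005], [0.002, 0.09, -0.005], [0.002, 0.09, -0.006], [0.002, 0.09, -0.006], [0.002, 0.09, -0.006], [0.001, 0.09, -0.006]] 
rot ([0.002, -0.0, -0.002], '*', 6)
xyz [[-0.024, 0.08, -0.013], [-0.024, 0.08, -0.013], [-0.024, 0.08, -0.013], [-0.024, 0.08, -0.013], [-0.024, 0.08, -0.013], [-0.024, 0.08, -0.013]] 
rot ([-0.0, -0.0, -0.0], '*', 6)
xyz [[-0.018, 0.087, -0.008], [-0.018, 0.087, -0.008], [-0.018, 0.087, -0.008], [-0.018, 0.087, -0.008], [-0.018, 0.087, -0.008], [-0.018, 0.087, -0.008]] 
rot ([-0.0, -0.0, -0.0], '*', 6)
xyz [[-0.042, 0.0, 0.052], [-0.042, 0.0, 0.052], [-0.042, 0.0, 0.052], [-0.042, 0.0, 0.052]] 
rot ([-0.001, -0.0, -0.0], '*', 4)
```

{"name": "apply_moves", "arguments": {"xyz": [[0.013,0,-0.018],[0.013,0,-0.018],[0.013,0,-0.018],[0.013,0,-0.018],[-0.054,0.003,-0.053],[-0.054,0.003,-0.053],[-0.054,0.003,-0.053],[-0.054,0.003,-0.053]], "rot": [[0,0,0],[0,0,0],[0,0,0],[0,0,0],[0,0,0],[0,0,0],[0,0,0],[0,0,0]], "hand": [-1,-1,-1,-1,-1,-1,-1,-1]}}

```text
clock: 16.02
position: [0.5527, 0.1027, 0.0477]
ee_rot: [-0.015, 0.942, 0.041, 0.334]
contact_force: [-0.2, -0.2, -3.1]
width: 0.015
gripper_force: 98.0
```

{"name": "apply_moves", "arguments": {"xyz": [[-0.054,0.003,-0.053],[0,0,0]], "rot": [[0,0,0],[0,0,0]], "hand": [-1,-1]}}

```text
clock: 16.27
position: [0.5287, 0.0997, 0.049]
ee_rot: [-0.015, 0.942, 0.041, 0.333]
contact_force: [1.3, 0.1, -3.5]
width: 0.015
gripper_force: 98.0
```

```bash
python3 - <<'E'
from kin import *
s=status.get_state();print(s["position"],s["width"],s["gripper_force"],s["contact_force"],s["qpos"].round(2))
path([(.50,.08,.08,9,39,8),(.49,.03,.12,9,39,8),(.50,-.1,.13,9,39,5)])
E
```

```text
[0.52865936 0.09973289 0.04903123] 0.014976047053127063 98.01577468451882 [ 1.33387358  0.14877217 -3.48056264] [ 0.03  0.29  2.42  3.    0.25 -1.48]
0.5 0.08 0.08 9 39 [-0.09  0.17  2.44  2.28  0.21 -0.92]
0.49 0.03 0.12 9 39 [-0.29  0.05  2.4   1.35  0.28 -0.13]
0.5 -0.1 0.13 9 39 [-0.69  0.09  2.31  1.13  0.55 -0.22]
step,err [(0.07, 0.0), (0.07, 0.0), (0.08, 0.0), (0.09, 0.0), (0.09, 0.0), (0.1, 0.0), (0.11, 0.0), (0.11, 0.0), (0.13, 0.0), (0.14, 0.0), (0.13, 0.0), (0.13, 0.0), (0.12, 0.0), (0.11, 0.0), (0.09, 0.0), (0.08, 0.0), (0.09, 0.0), (0.09, 0.0), (0.08, 0.0), (0.07, 0.0), (0.07, 0.0)]
xyz [[-0.002, 0.007, -0.018], [-0.002, 0.007, -0.018], [-0.002, 0.007, -0.018], [-0.002, 0.007, -0.018], [-0.002, 0.007, -0.018], [-0.002, 0.007, -0.018], [-0.002, 0.006, -0.018], [-0.002, 0.006, -0.018]] 
rot ([0.005, 0.0, -0.007], '*', 8)
xyz [[0.005, 0.02, -0.018], [0.005, 0.02, -0.018], [0.005, 0.02, -0.018], [0.005, 0.02, -0.018], [0.005, 0.02, -0.018], [0.005, 0.02, -0.018], [0.005, 0.02, -0.018], [0.005, 0.02, -0.018]] 
rot ([0.0, 0.0, 0.0], '*', 8)
xyz [[-0.002, 0.087, -0.009], [-0.002, 0.087, -0.009], [-0.002, 0.087, -0.009], [-0.002, 0.087, -0.009], [-0.002, 0.087, -0.009]] 
rot ([0.0, 0.0, 0.001], '*', 5)
```

{"name": "apply_moves", "arguments": {"xyz": [[-0.002,0.007,-0.018],[-0.002,0.007,-0.018],[-0.002,0.007,-0.018],[-0.002,0.007,-0.018],[-0.002,0.007,-0.018],[-0.002,0.007,-0.018],[-0.002,0.006,-0.018],[-0.002,0.006,-0.018]], "rot": [[0.005,0,-0.007],[0.005,0,-0.007],[0.005,0,-0.007],[0.005,0,-0.007],[0.005,0,-0.007],[0.005,0,-0.007],[0.005,0,-0.007],[0.005,0,-0.007]], "hand": [-1,-1,-1,-1,-1,-1,-1,-1]}}

```text
clock: 17.27
position: [0.5039, 0.0801, 0.081]
ee_rot: [-0.025, 0.939, 0.076, 0.335]
contact_force: [-0.4, 0.3, -3.8]
width: 0.0155
gripper_force: 98.0
```

{"name": "apply_moves", "arguments": {"xyz": [[0.005,0.02,-0.018],[0.005,0.02,-0.018],[0.005,0.02,-0.018],[0.005,0.02,-0.018],[0.005,0.02,-0.018],[0.005,0.02,-0.018],[0.005,0.02,-0.018],[0.005,0.02,-0.018]], "rot": [[0,0,0],[0,0,0],[0,0,0],[0,0,0],[0,0,0],[0,0,0],[0,0,0],[0,0,0]], "hand": [-1,-1,-1,-1,-1,-1,-1,-1]}}

```text
clock: 18.27
position: [0.4933, 0.0305, 0.1224]
ee_rot: [-0.025, 0.939, 0.076, 0.334]
contact_force: [-0.4, -0.2, -3.9]
width: 0.0152
gripper_force: 98.0
```

{"name": "apply_moves", "arguments": {"xyz": [[-0.002,0.087,-0.009],[-0.002,0.087,-0.009],[-0.002,0.087,-0.009],[-0.002,0.087,-0.009],[-0.002,0.087,-0.009],[0,0,0]], "rot": [[0,0,0],[0,0,0],[0,0,0],[0,0,0],[0,0,0],[0,0,0]], "hand": [-1,-1,-1,-1,-1,-1]}}

```text
clock: 19.02
position: [0.5039, -0.1035, 0.1317]
ee_rot: [-0.023, 0.939, 0.075, 0.334]
contact_force: [-0.2, 0.1, -3.6]
width: 0.0149
gripper_force: 98.3
```

```bash
python3 - <<'E'
from kin import *
s=status.get_state();print(s["position"],s["width"],s["gripper_force"],s["contact_force"],s["qpos"].round(2))
path([(.475,-.25,.12,9,39,5),(.466,-.411,.11,9,39,5)])
E
```

```text
[ 0.50393268 -0.1034646   0.13171745] 0.014907028943140124 98.33496011426178 [-0.15743936  0.10819099 -3.63226551] [-0.69  0.09  2.3   1.14  0.54 -0.22]
0.475 -0.25 0.12 9 39 [-1.04  0.21  2.19  1.02  0.76 -0.4 ]
0.466 -0.411 0.11 9 39 [-1.22  0.38  1.93  0.9   0.91 -0.41]
step,err [(0.08, 0.0), (0.08, 0.0), (0.07, 0.0), (0.06, 0.0), (0.06, 0.0), (0.04, 0.0), (0.05, 0.0), (0.05, 0.0), (0.05, 0.0), (0.06, 0.0)]
xyz [[-0.032, 0.093, -0.015], [-0.032, 0.093, -0.015], [-0.032, 0.093, -0.015], [-0.032, 0.093, -0.015], [-0.032, 0.093, -0.015]] 
rot ([0.001, -0.001, 0.001], '*', 5)
xyz [[-0.022, 0.106, -0.009], [-0.022, 0.106, -0.009], [-0.022, 0.106, -0.009], [-0.022, 0.106, -0.009], [-0.022, 0.106, -0.009]] 
rot ([-0.0, 0.0, -0.0], '*', 5)
```

{"name": "apply_moves", "arguments": {"xyz": [[-0.032,0.093,-0.015],[-0.032,0.093,-0.015],[-0.032,0.093,-0.015],[-0.032,0.093,-0.015],[-0.032,0.093,-0.015],[-0.022,0.106,-0.009],[-0.022,0.106,-0.009],[-0.022,0.106,-0.009]], "rot": [[0,0,0],[0,0,0],[0,0,0],[0,0,0],[0,0,0],[0,0,0],[0,0,0],[0,0,0]], "hand": [-1,-1,-1,-1,-1,-1,-1,-1]}}

```text
clock: 20.02
position: [0.4685, -0.3442, 0.1126]
ee_rot: [-0.025, 0.939, 0.077, 0.333]
contact_force: [-0.1, -0.9, -3.7]
width: 0.0152
gripper_force: 98.5
```

{"name": "apply_moves", "arguments": {"xyz": [[-0.022,0.106,-0.009],[-0.022,0.106,-0.009],[0,0,0]], "rot": [[0,0,0],[0,0,0],[0,0,0]], "hand": [-1,-1,-1]}}

```text
clock: 20.4
position: [0.4653, -0.4119, 0.1087]
ee_rot: [-0.023, 0.939, 0.076, 0.333]
contact_force: [0.5, 1.0, -3.9]
width: 0.0152
gripper_force: 98.6
```

```bash
python3 - <<'E'
from kin import *
from rig import get_image
s=status.get_state();print(s["position"],s["width"],s["contact_force"],s["qpos"].round(2),Rq(s["ee_rot"]).as_matrix().round(3))
d=get_image("wrist");pickle.dump((s,d),open("pics/w6.pkl","wb"))
im=d["pixels"].astype(int);m=((im[...,2]>100)&(im[...,2]-im[...,0]>60)).astype(np.uint8)
m=cv2.morphologyEx(m,cv2.MORPH_OPEN,np.ones((3,3),np.uint8))
c=max(cv2.findContours(m,0,2)[0],key=cv2.contourArea)
h=cv2.approxPolyDP(cv2.convexHull(c),6,True)[:,0];print("blue hull",[(tuple(p),onz(d,p.astype(float),.04,s)[:2].round(3)) for p in h])
g=((im.min(2)>150)).astype(np.uint8)
A=[]
d2=get_image("scene");cv2.imwrite("pics/s6.png",d2["pixels"][:,:,::-1]);cv2.imwrite("pics/w6.png",d["pixels"][:,:,::-1])
path([(.466,-.411,.035,9,39,4),(.466,-.411,.022,9,39,2)])
E
```

```text
[ 0.46531111 -0.41194521  0.1086705 ] 0.015203768899674184 [ 0.49056026  0.98073166 -3.85352581] [-1.22  0.38  1.94  0.9   0.9  -0.42] [[ 0.766  0.158  0.623]
 [ 0.127 -0.987  0.094]
 [ 0.63   0.007 -0.777]]
blue hull [((np.int32(284), np.int32(129)), array([ 0.583, -0.361])), ((np.int32(302), np.int32(240)), array([ 0.486, -0.395])), ((np.int32(262), np.int32(291)), array([ 0.444, -0.373])), ((np.int32(109), np.int32(360)), array([ 0.38 , -0.277])), ((np.int32(162), np.int32(127)), array([ 0.568, -0.251]))]
0.466 -0.411 0.035 9 39 [-1.22  0.49  2.01  1.03  0.8  -0.61]
0.466 -0.411 0.022 9 39 [-1.22  0.51  2.02  1.06  0.79 -0.65]
step,err [(0.04, 0.0), (0.05, 0.0), (0.05, 0.0), (0.05, 0.0), (0.02, 0.0), (0.02, 0.0)]
xyz [[-0.038, 0.003, 0.048], [-0.038, 0.003, 0.048], [-0.038, 0.003, 0.048], [-0.038, 0.003, 0.048]] 
rot ([-0.0, -0.0, 0.001], '*', 4)
xyz [[-0.014, -0.001, 0.016], [-0.014, -0.001, 0.016]] 
rot ([-0.0, -0.0, 0.0], '*', 2)
```

{"name": "apply_moves", "arguments": {"xyz": [[-0.038,0.002,0.048],[-0.038,0.002,0.048],[-0.038,0.002,0.048],[-0.038,0.002,0.048],[-0.014,-0.001,0.016],[-0.014,-0.001,0.016],[0,0,0]], "rot": [[0,0,0],[0,0,0],[0,0,0],[0,0,0],[0,0,0],[0,0,0],[0,0,0]], "hand": [-1,-1,-1,-1,-1,-1,-1]}}

```text
clock: 21.38
position: [0.4656, -0.4105, 0.0224]
ee_rot: [-0.025, 0.939, 0.076, 0.333]
contact_force: [-0.2, 0.3, -3.4]
width: 0.015
gripper_force: 98.5
```

{"name": "apply_moves", "arguments": {"xyz": [[-0.004,0,0.005],[0,0,0]], "rot": [[0,0,0],[0,0,0]], "hand": [-1,-1]}}

```text
clock: 21.62
position: [0.4656, -0.411, 0.0207]
ee_rot: [-0.024, 0.939, 0.076, 0.333]
contact_force: [-0.4, 0.5, -3.5]
width: 0.0153
gripper_force: 98.5
```

{"name": "apply_moves", "arguments": {"xyz": [[-0.002,0,0.003],[0,0,0]], "rot": [[0,0,0],[0,0,0]], "hand": [-1,-1]}}

```text
clock: 21.88
position: [0.4656, -0.4109, 0.0194]
ee_rot: [-0.025, 0.939, 0.076, 0.333]
contact_force: [0.4, 0.1, -3.2]
width: 0.0145
gripper_force: 98.5
```

{"name": "apply_moves", "arguments": {"xyz": [[-0.003,0,0.004],[0,0,0]], "rot": [[0,0,0],[0,0,0]], "hand": [-1,-1]}}

```text
clock: 22.12
position: [0.4656, -0.4107, 0.0177]
ee_rot: [-0.025, 0.939, 0.075, 0.333]
contact_force: [0.1, 0.1, -3.2]
width: 0.0153
gripper_force: 98.5
```

{"name": "apply_moves", "arguments": {"xyz": [[-0.002,0,0.002],[0,0,0]], "rot": [[0,0,0],[0,0,0]], "hand": [-1,-1]}}

```text
clock: 22.38
position: [0.4656, -0.4109, 0.0171]
ee_rot: [-0.025, 0.939, 0.075, 0.333]
contact_force: [-0.3, -0.3, -2.7]
width: 0.015
gripper_force: 98.8
```

{"name": "apply_moves", "arguments": {"xyz": [[-0.002,0,0.002],[0,0,0]], "rot": [[0,0,0],[0,0,0]], "hand": [-1,-1]}}

```text
clock: 22.62
position: [0.4656, -0.411, 0.0167]
ee_rot: [-0.025, 0.939, 0.075, 0.334]
contact_force: [-2.9, -0.2, 1.9]
width: 0.0154
gripper_force: 99.2
```

{"name": "apply_moves", "arguments": {"xyz": [[-0.002,0,0.002],[0,0,0]], "rot": [[0,0,0],[0,0,0]], "hand": [-1,-1]}}

```text
clock: 22.88
position: [0.4656, -0.411, 0.0167]
ee_rot: [-0.024, 0.939, 0.076, 0.334]
contact_force: [-6.4, 0.3, 7.3]
width: 0.0153
gripper_force: 100.3
```

{"name": "apply_moves", "arguments": {"xyz": [[0,0,0],[0,0,0],[0,0,0],[0,0,0],[0,0,-0.08],[0,0,-0.14],[0,0,-0.14],[0,0,0]], "rot": [[0,0,0],[0,0,0],[0,0,0],[0,0,0],[0,0,0],[0,0,0],[0,0,0],[0,0,0]], "hand": [0.1,0.1,0.1,0.1,0.1,0.5,1,1]}}

```text
clock: 23.88
position: [0.3975, -0.4235, 0.1014]
ee_rot: [-0.022, 0.939, 0.075, 0.334]
contact_force: [1.0, 0.1, -1.2]
width: 0.0855
gripper_force: 0.0
```

```bash
python3 - <<'E'
from kin import *
from rig import get_image
s=status.get_state();d=get_image("wrist");pickle.dump((s,d),open("pics/w7.pkl","wb"))
print(s["position"],s["width"],s["qpos"].round(2))
im=d["pixels"].astype(int);m=((im[...,2]>100)&(im[...,2]-im[...,0]>60)).astype(np.uint8)
m=cv2.morphologyEx(m,cv2.MORPH_OPEN,np.ones((3,3),np.uint8))
c=max(cv2.findContours(m,0,2)[0],key=cv2.contourArea)
h=cv2.approxPolyDP(cv2.convexHull(c),6,True)[:,0];print("blue hull",[(tuple(map(int,p)),onz(d,p.astype(float),.04,s)[:2].round(3)) for p in h])
roi=cv2.fillPoly(np.zeros((400,640),np.uint8),[cv2.convexHull(c)],1)
g=((im.min(2)>120)&(im.max(2)-im.min(2)<40)).astype(np.uint8)*roi
g=max(cv2.findContours(g,0,2)[0],key=cv2.contourArea);k=g[:,0]
for p in(k[k[:,1].argmin()],k[k[:,1].argmax()],k[k[:,0].argmin()],k[k[:,0].argmax()]):print(p,onz(d,p.astype(float),.02,s).round(3))
path([(.43,-.25,.13,10,37,6),(.50,-.05,.12,10,35,6),(.56,-.017,.045,10,35,3)])
E
```

```text
[ 0.39751291 -0.42347556  0.1013553 ] 0.08552272015545384 [-1.36  0.37  1.99  0.88  0.95 -0.54]
blue hull [((173, 63), array([ 0.568, -0.252])), ((377, 68), array([ 0.593, -0.449])), ((391, 324), array([ 0.369, -0.478])), ((137, 317), array([ 0.344, -0.303])), ((111, 309), array([ 0.346, -0.282]))]
[315 109] [ 0.55  -0.395  0.02 ]
[314 268] [ 0.401 -0.419  0.02 ]
[277 135] [ 0.516 -0.365  0.02 ]
[358 151] [ 0.511 -0.442  0.02 ]
0.43 -0.25 0.13 10 37 [-1.13  0.15  2.2   0.9   0.83 -0.37]
0.5 -0.05 0.12 10 35 [-0.51  0.08  2.3   0.98  0.46  0.05]
0.56 -0.017 0.045 10 35 [-0.34  0.31  2.3   1.62  0.29 -0.49]
step,err [(0.04, 0.0), (0.04, 0.0), (0.04, 0.0), (0.04, 0.0), (0.04, 0.0), (0.05, 0.0), (0.08, 0.0), (0.09, 0.0), (0.1, 0.0), (0.11, 0.0), (0.12, 0.0), (0.12, 0.0), (0.17, 0.0), (0.22, 0.0), (0.26, 0.0)]
xyz [[0.036, -0.092, 0.007], [0.036, -0.092, 0.007], [0.037, -0.092, 0.007], [0.037, -0.091, 0.007], [0.037, -0.091, 0.007], [0.037, -0.091, 0.007]] 
rot ([0.002, -0.006, -0.001], '*', 6)
xyz [[0.042, -0.103, 0.039], [0.043, -0.103, 0.039], [0.043, -0.103, 0.038], [0.043, -0.103, 0.038], [0.043, -0.103, 0.038], [0.043, -0.103, 0.038]] 
rot ([0.0, -0.005, -0.0], '*', 6)
xyz [[0.011, -0.025, 0.109], [0.011, -0.025, 0.109], [0.011, -0.024, 0.109]] 
rot ([0.001, -0.001, -0.001], '*', 3)
```

{"name": "apply_moves", "arguments": {"xyz": [[0.036,-0.092,0.007],[0.036,-0.092,0.007],[0.037,-0.092,0.007],[0.037,-0.091,0.007],[0.037,-0.091,0.007],[0.037,-0.091,0.007],[0.042,-0.103,0.039],[0.043,-0.103,0.039]], "rot": [[0.002,-0.006,-0.001],[0.002,-0.006,-0.001],[0.002,-0.006,-0.001],[0.002,-0.006,-0.001],[0.002,-0.006,-0.001],[0.002,-0.006,-0.001],[0,-0.005,0],[0,-0.005,0]], "hand": [1,1,1,1,1,1,1,1]}}

```text
clock: 24.92
position: [0.4536, -0.1803, 0.1253]
ee_rot: [-0.029, 0.947, 0.081, 0.31]
contact_force: [1.3, 0.7, -0.6]
width: 0.0855
gripper_force: 0.0
```

{"name": "apply_moves", "arguments": {"xyz": [[0.043,-0.103,0.038],[0.043,-0.103,0.038],[0.043,-0.103,0.038],[0.043,-0.103,0.038],[0.008,-0.018,0.082],[0.008,-0.018,0.082],[0.008,-0.018,0.082],[0.008,-0.018,0.082]], "rot": [[0,-0.005,0],[0,-0.005,0],[0,-0.005,0],[0,-0.005,0],[0.001,-0.001,0],[0.001,-0.001,0],[0,0,0],[0,0,0]], "hand": [1,1,1,1,1,1,1,1]}}

```text
clock: 25.92
position: [0.559, -0.0148, 0.0427]
ee_rot: [-0.028, 0.951, 0.082, 0.298]
contact_force: [1.2, 0.3, 1.4]
width: 0.0855
gripper_force: 0.0
```

```bash
python3 - <<'E'
from kin import *
from rig import get_image
s=status.get_state();d=get_image("wrist");pickle.dump((s,d),open("pics/w8.pkl","wb"))
print(s["position"],s["width"],s["qpos"].round(2))
im=cv2.cvtColor(d["pixels"],cv2.COLOR_RGB2HSV);m=cv2.inRange(im,(12,90,110),(28,255,255));m[230:]=0
n,_,st,ce=cv2.connectedComponentsWithStats(m)
for i in range(1,n):
    if st[i,4]>150:print(st[i],ce[i].round(1),onz(d,ce[i],.022,s).round(4))
path([(.677,.003,.035,10,35,4),(.677,.003,.018,10,35,2)])
E
```

```text
[ 0.5589963  -0.01483826  0.04267711] 0.08552870515725905 [-0.34  0.31  2.31  1.62  0.29 -0.49]
[299  20  49  52 983] [324.9  45.4] [0.7154 0.009  0.022 ]
[ 296  135   58   52 2069] [324.6 158.4] [ 0.6234 -0.0065  0.022 ]
0.677 0.003 0.035 10 35 [-0.22  0.43  2.07  1.3   0.23 -0.05]
0.677 0.003 0.018 10 35 [-0.22  0.46  2.08  1.49  0.22 -0.25]
step,err [(0.09, 0.0), (0.1, 0.0), (0.12, 0.0), (0.13, 0.0), (0.1, 0.0), (0.1, 0.0)]
xyz [[0.079, 0.003, 0.06], [0.079, 0.003, 0.06], [0.078, 0.003, 0.06], [0.078, 0.003, 0.061]] 
rot ([-0.001, 0.001, -0.001], '*', 4)
xyz [[-0.016, 0.0, 0.024], [-0.016, 0.0, 0.024]] 
rot ([-0.001, 0.001, 0.0], '*', 2)
```

{"name": "apply_moves", "arguments": {"xyz": [[0.079,0.003,0.06],[0.079,0.003,0.06],[0.078,0.003,0.06],[0.078,0.003,0.06],[-0.016,0,0.024],[-0.016,0,0.024],[0,0,0]], "rot": [[0,0.001,0],[0,0.001,0],[0,0,0],[0,0,0],[0,0,0],[0,0,0],[0,0,0]], "hand": [1,1,1,1,1,1,1]}}

```text
clock: 26.85
position: [0.6759, 0.0015, 0.021]
ee_rot: [-0.028, 0.95, 0.082, 0.299]
contact_force: [0.4, 0.3, -0.3]
width: 0.0851
gripper_force: 0.0
```

```bash
python3 - <<'E'
from kin import *
s=status.get_state();print(s["position"],s["qpos"].round(2),s["contact_force"])
path([(.677,.0025,.012,10,35,2)])
E
```

```text
[0.67589013 0.00146322 0.02095894] [-0.22  0.46  2.08  1.44  0.23 -0.19] [ 0.44204289  0.34617304 -0.31232623]
0.677 0.0025 0.012 10 35 [-0.22  0.48  2.09  1.56  0.22 -0.32]
step,err [(0.06, 0.0), (0.06, 0.0)]
xyz [[-0.007, -0.001, 0.013], [-0.007, -0.001, 0.013]] 
rot ([-0.002, 0.001, -0.002], '*', 2)
```

{"name": "apply_moves", "arguments": {"xyz": [[-0.007,-0.001,0.013],[-0.007,-0.001,0.013],[0,0,0],[0,0,0],[0,0,0],[0,0,0],[0,0,0],[0,0,0]], "rot": [[-0.002,0.001,-0.002],[-0.002,0.001,-0.002],[0,0,0],[0,0,0],[0,0,0],[0,0,0],[0,0,0],[0,0,0]], "hand": [1,1,-1,-1,-1,-1,-1,-1], "force": 100}}

```text
clock: 27.85
position: [0.678, 0.0019, 0.0146]
ee_rot: [-0.025, 0.949, 0.083, 0.302]
contact_force: [-2.4, -0.8, 6.6]
width: 0.0205
gripper_force: 97.8
```

```bash
python3 - <<'E'
from kin import *
s=status.get_state();print(s["position"],s["width"],s["gripper_force"],s["contact_force"])
path([(.677,.0025,.042,10,35,4),(.56,-.017,.05,10,35,4)])
E
```

```text
[0.67801667 0.00192989 0.01462045] 0.020457055940005093 97.83918857574463 [-2.39884877 -0.76878884  6.58223676]
0.677 0.0025 0.042 10 35 [-0.22  0.42  2.06  1.22  0.24  0.03]
0.56 -0.017 0.05 10 35 [-0.34  0.29  2.3   1.56  0.29 -0.43]
step,err [(0.09, 0.0), (0.09, 0.0), (0.09, 0.0), (0.08, 0.0), (0.14, 0.0), (0.12, 0.0), (0.11, 0.0), (0.09, 0.0)]
xyz [[0.013, -0.001, -0.019], [0.013, -0.001, -0.019], [0.013, -0.001, -0.019], [0.013, -0.001, -0.019]] 
rot ([0.0, -0.001, 0.0], '*', 4)
xyz [[-0.078, -0.0, -0.062], [-0.078, -0.0, -0.062], [-0.078, -0.0, -0.062], [-0.078, -0.0, -0.062]] 
rot ([0.0, -0.0, 0.0], '*', 4)
```

{"name": "apply_moves", "arguments": {"xyz": [[0.007,0,-0.01],[0.013,-0.001,-0.019],[0.013,-0.001,-0.019],[0.013,-0.001,-0.019],[0,0,0]], "rot": [[0,0,0],[0,0,0],[0,0,0],[0,0,0],[0,0,0]], "hand": [-1,-1,-1,-1,-1]}}

```text
clock: 28.48
position: [0.6774, 0.0024, 0.0381]
ee_rot: [-0.025, 0.95, 0.083, 0.301]
contact_force: [-0.5, 0.1, -2.6]
width: 0.0205
gripper_force: 98.1
```

{"name": "apply_moves", "arguments": {"xyz": [[-0.05,0,-0.038],[-0.078,0,-0.062],[-0.078,0,-0.062],[-0.078,0,-0.062],[-0.03,0,-0.024],[0,0,0]], "rot": [[0,0,0],[0,0,0],[0,0,0],[0,0,0],[0,0,0],[0,0,0]], "hand": [-1,-1,-1,-1,-1,-1]}}

```text
clock: 29.22
position: [0.5594, -0.0186, 0.0446]
ee_rot: [-0.025, 0.95, 0.083, 0.301]
contact_force: [-0.4, -0.6, -3.3]
width: 0.0203
gripper_force: 98.3
```

```bash
python3 - <<'E'
from kin import *
from rig import get_image
s=status.get_state();d=get_image("wrist");pickle.dump((s,d),open("pics/w9.pkl","wb"))
print(s["position"],s["width"],s["qpos"].round(2),s["contact_force"])
im=cv2.cvtColor(d["pixels"],cv2.COLOR_RGB2HSV);m=cv2.inRange(im,(12,90,110),(28,255,255))
n,_,st,ce=cv2.connectedComponentsWithStats(m)
for i in range(1,n):
    if st[i,4]>150:print(st[i],ce[i].round(1),onz(d,ce[i],s["position"][2]+.01,s).round(4))
path([(.50,-.06,.12,10,35,4),(.46,-.2,.13,9,35,5),(.468,-.318,.11,8,35,5)])
E
```

```text
[ 0.55936663 -0.01859689  0.04462098] 0.02030307721995421 [-0.35  0.31  2.31  1.65  0.29 -0.52] [-0.3564106  -0.62691562 -3.29491219]
[ 286  151   69   58 1242] [328.2 180.4] [ 0.5981 -0.0164  0.0546]
0.5 -0.06 0.12 10 35 [-0.54  0.09  2.29  0.98  0.47  0.03]
0.46 -0.2 0.13 9 35 [-0.95  0.12  2.21  0.89  0.72 -0.19]
0.468 -0.318 0.11 8 35 [-1.09  0.27  2.07  0.87  0.79 -0.28]
step,err [(0.21, 0.0), (0.19, 0.0), (0.15, 0.0), (0.12, 0.0), (0.09, 0.0), (0.09, 0.0), (0.08, 0.0), (0.08, 0.0), (0.07, 0.0), (0.03, 0.0), (0.03, 0.0), (0.03, 0.0), (0.03, 0.0), (0.03, 0.0)]
xyz [[-0.009, 0.025, -0.083], [-0.009, 0.025, -0.083], [-0.009, 0.025, -0.083], [-0.01, 0.025, -0.083]] 
rot ([0.001, -0.001, 0.0], '*', 4)
xyz [[-0.031, 0.087, -0.03], [-0.031, 0.088, -0.03], [-0.031, 0.088, -0.03], [-0.03, 0.088, -0.03], [-0.03, 0.088, -0.029]] 
rot ([-0.002, -0.0, 0.003], '*', 5)
xyz [[-0.013, 0.079, 0.007], [-0.013, 0.079, 0.007], [-0.013, 0.079, 0.007], [-0.013, 0.079, 0.007], [-0.012, 0.079, 0.008]] 
rot ([-0.002, -0.0, 0.003], '*', 5)
```

{"name": "apply_moves", "arguments": {"xyz": [[-0.009,0.025,-0.083],[-0.009,0.025,-0.083],[-0.009,0.025,-0.083],[-0.01,0.025,-0.083],[-0.031,0.087,-0.03],[-0.031,0.088,-0.03],[-0.031,0.088,-0.03],[-0.03,0.088,-0.03]], "rot": [[0.001,-0.001,0],[0.001,-0.001,0],[0.001,-0.001,0],[0.001,-0.001,0],[-0.002,0,0.003],[-0.002,0,0.003],[-0.002,0,0.003],[-0.002,0,0.003]], "hand": [-1,-1,-1,-1,-1,-1,-1,-1]}}

```text
clock: 30.28
position: [0.4678, -0.1732, 0.1286]
ee_rot: [-0.025, 0.951, 0.077, 0.3]
contact_force: [-0.2, 0.5, -3.0]
width: 0.0208
gripper_force: 98.7
```

{"name": "apply_moves", "arguments": {"xyz": [[-0.03,0.088,-0.029],[-0.013,0.079,0.007],[-0.013,0.079,0.007],[-0.013,0.079,0.007],[-0.013,0.079,0.007],[-0.012,0.079,0.008],[0,0,0]], "rot": [[-0.002,0,0.003],[-0.002,0,0.003],[-0.002,0,0.003],[-0.002,0,0.003],[-0.002,0,0.003],[-0.002,0,0.003],[0,0,0]], "hand": [-1,-1,-1,-1,-1,-1,-1]}}

```text
clock: 31.15
position: [0.4679, -0.3212, 0.1096]
ee_rot: [-0.021, 0.952, 0.065, 0.3]
contact_force: [0.1, 0.5, -3.3]
width: 0.0204
gripper_force: 98.8
```

```bash
python3 - <<'E'
from kin import *
s=status.get_state()
print(s["position"],s["width"],s["qpos"].round(2),s["contact_force"],Rq(s["ee_rot"]).as_matrix().round(3))
path([(.468,-.318,.04,8,35,4),(.468,-.318,.024,8,35,2)])
E
```

```text
[ 0.46791915 -0.32117197  0.10964109] 0.020411546526881413 [-1.09  0.27  2.06  0.87  0.79 -0.28] [ 0.11583228  0.46103949 -3.32838737] [[ 0.812  0.136  0.568]
 [ 0.111 -0.991  0.079]
 [ 0.573 -0.001 -0.819]]
0.468 -0.318 0.04 8 35 [-1.09  0.39  2.15  1.05  0.67 -0.53]
0.468 -0.318 0.024 8 35 [-1.09  0.42  2.16  1.11  0.65 -0.6 ]
step,err [(0.06, 0.0), (0.06, 0.0), (0.06, 0.0), (0.07, 0.0), (0.03, 0.0), (0.03, 0.0)]
xyz [[-0.033, -0.003, 0.048], [-0.033, -0.003, 0.048], [-0.033, -0.003, 0.048], [-0.033, -0.003, 0.048]] 
rot ([0.0, 0.0, -0.001], '*', 4)
xyz [[-0.015, 0.001, 0.021], [-0.015, 0.001, 0.021]] 
rot ([0.0, 0.0, 0.001], '*', 2)
```

{"name": "apply_moves", "arguments": {"xyz": [[-0.033,-0.002,0.048],[-0.033,-0.002,0.048],[-0.033,-0.002,0.048],[-0.033,-0.002,0.048],[-0.015,0,0.021],[-0.013,0,0.018],[0,0,0]], "rot": [[0,0,0],[0,0,0],[0,0,0],[0,0,0],[0,0,0],[0,0,0],[0,0,0]], "hand": [-1,-1,-1,-1,-1,-1,-1]}}

```text
clock: 32.02
position: [0.4676, -0.3156, 0.0256]
ee_rot: [-0.022, 0.952, 0.066, 0.3]
contact_force: [-0.3, 0.6, -3.1]
width: 0.0205
gripper_force: 98.8
```

{"name": "apply_moves", "arguments": {"xyz": [[-0.005,0,0.007],[0,0,0]], "rot": [[0,0,0],[0,0,0]], "hand": [-1,-1]}}

```text
clock: 32.28
position: [0.4676, -0.3158, 0.0233]
ee_rot: [-0.022, 0.951, 0.066, 0.3]
contact_force: [0.9, -0.7, -3.0]
width: 0.0203
gripper_force: 98.8
```

{"name": "apply_moves", "arguments": {"xyz": [[-0.003,0,0.004],[0,0,0]], "rot": [[0,0,0],[0,0,0]], "hand": [-1,-1]}}

```text
clock: 32.52
position: [0.4674, -0.3157, 0.0216]
ee_rot: [-0.022, 0.952, 0.066, 0.3]
contact_force: [-0.4, -0.0, -3.4]
width: 0.0204
gripper_force: 98.8
```

Contact is expected near z = 0.0186.

{"name": "apply_moves", "arguments": {"xyz": [[-0.003,0,0.005],[0,0,0]], "rot": [[0,0,0],[0,0,0]], "hand": [-1,-1]}}

```text
clock: 32.78
position: [0.4675, -0.3156, 0.0197]
ee_rot: [-0.022, 0.952, 0.066, 0.3]
contact_force: [-0.2, -0.0, -2.3]
width: 0.0201
gripper_force: 98.8
```

{"name": "apply_moves", "arguments": {"xyz": [[-0.002,0,0.003],[0,0,0]], "rot": [[0,0,0],[0,0,0]], "hand": [-1,-1]}}

```text
clock: 33.02
position: [0.4676, -0.3157, 0.0188]
ee_rot: [-0.022, 0.952, 0.066, 0.3]
contact_force: [-1.0, -0.2, -2.8]
width: 0.0204
gripper_force: 98.7
```

{"name": "apply_moves", "arguments": {"xyz": [[-0.002,0,0.002],[0,0,0]], "rot": [[0,0,0],[0,0,0]], "hand": [-1,-1]}}

```text
clock: 33.28
position: [0.4676, -0.3158, 0.0186]
ee_rot: [-0.022, 0.951, 0.066, 0.3]
contact_force: [-3.1, 1.1, 5.2]
width: 0.0202
gripper_force: 99.7
```

{"name": "apply_moves", "arguments": {"xyz": [[0,0,0],[0,0,0],[0,0,0],[0,0,0],[0.014,0,-0.02],[0.03,0,-0.08],[0,0,-0.14],[0,0,-0.14]], "rot": [[0,0,0],[0,0,0],[0,0,0],[0,0,0],[0,0,0],[0,0,0],[0,0,0],[0,0,0]], "hand": [0.2,0.2,0.2,0.2,0.2,0.2,0.4,0.4]}}

```text
clock: 34.28
position: [0.4127, -0.3232, 0.1201]
ee_rot: [-0.022, 0.952, 0.066, 0.299]
contact_force: [0.1, -0.0, -0.1]
width: 0.0599
gripper_force: 0.0
```

```bash
python3 - <<'E'
from kin import *
from rig import get_image
s=status.get_state();print(s["position"],s["width"],s["contact_force"])
a=get_image("wrist")["pixels"];b=get_image("scene")["pixels"];c=get_image("side")["pixels"]
L=np.vstack([cv2.resize(b,(400,250)),cv2.resize(c,(400,250))]);R_=cv2.resize(a,(400,250))
cr=cv2.resize(b[150:300,130:490],(400,167))
R_=np.vstack([R_,cr,np.zeros((83,400,3),np.uint8)])
cv2.imwrite("pics/final.png",np.hstack([L,R_])[:,:,::-1])
E
```

```text
[ 0.41274984 -0.32317241  0.12006937] 0.05988403368268993 [ 0.1442995  -0.0287298  -0.10578165]
```

View pics/final.png

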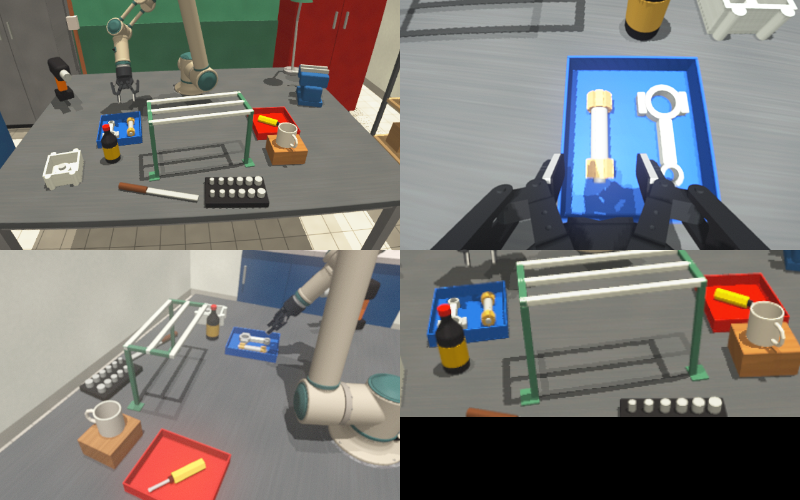

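The last picture shows the shaft and conrod flat and apart in the blue tray and the screwdriver flat in the red one. The shelf, mug and bottle have not moved, and the robot touches nothing.

```bash
python3 -c "
from rig import job;print(job.sign_off())"
```

```text
the job is handed in; nothing more can be done
None
```

The job is done and handed in at about 34 s on the robot's clock: the screwdriver lies flat in the red tray, the connecting rod and gear shaft lie flat and apart in the blue tray, and the shelf, mug and oil bottle look undisturbed in the final pictures.

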